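# Load the glaze-spraying booth under its raised sash

## Task

Load the glaze-spraying booth: first raise its clear counterbalanced sash until the bottom edge is level with the pointer clip on the post and leave it there, then slide the wooden board with the vase standing on it straight in under the sash until the board's far end meets the stop bar across the booth, flat on the table and square to the bar. The vase stays upright in its place on the board, the jar, tile, bottle, bowl and kiln prop stay where they are, and let go of everything at the end.

Things in the scene. Friction and masses are not known exactly. Their poses are not given: they have to be found in the camera images.
- booth: Spray booth fixed to the table: two aluminium posts 540 mm tall at y = +-235 mm, clear sides and back 350 mm tall reaching to x = 250 mm, open top, open front below the sash, no floor of its own: the bare table runs on into it. Origin: on the table, mid width, in the plane of the sash pane's front face. x points level into the booth, away from the robot, y left, z up.
- stop (a point): Stop bar across the booth, steel, 20 mm high and 440 mm long; this point is the middle of its near face, 85 mm behind the sash pane, 10 mm above the table. Axes as the booth's.
- sash (a joint): Height of the sash above its lowest position, m, 0 to 0.27; its bottom edge is 60 mm above the table at 0 and starts 65 to 115 mm above it. Springs carry most of its weight and friction holds it wherever it is left: pushing it up takes 5 to 8 N, down 2 to 5 N. A clear pane 6 mm thick, 430 mm wide, 237 mm tall in all, always within booth y +-215 mm.
- sash_edge (a point): Front bottom edge, at mid width, of the sash's bottom rail: aluminium, 430 mm wide (booth y), 24 mm high, flat underside, jutting 29 mm from the pane towards the robot. It may be pushed up anywhere along its width. Axes as the booth's. Level with the mark when their heights are equal.
- mark (a point): Height mark: the tip's top edge of a small dark steel pointer clip on the booth's right-hand (-y) post, just in front of the sash's right end. It is clamped at a height of 190 to 260 mm that differs from start to start and is not to be moved. Axes as the booth's.
- board: Loose wooden board, 200 (x) by 110 (y) by 14 mm, about 0.5 kg, with an upright end grip at its near (-x) end: 16 mm thick (x), 80 mm wide, top 60 mm above the table. Origin: centre of its underside; x to its far end. Starts in one of three lanes before the sash (135 mm apart, jar and tile in the others), some 130 mm short of the stop bar, up to 0.12 rad askew. Booth ahead is empty to the bar.
- board_grip (a point): Middle of the top face of the board's end grip, 60 mm above the table, 90 mm behind the board's centre. Axes as the board's.
- board_front (a point): Middle of the board's far end face, 100 mm ahead of its centre, 7 mm above the table.
- board_spot (a point): The vase's place on top of the board, on its centre line, 60 mm ahead of its centre, 14 mm above the table.
- vase: Terracotta vase, 125 mm tall, 64 mm across its belly, 52 mm across its foot, about 0.3 kg, standing loose on the board's place. Origin: centre of its foot. Its top is 139 mm above the table, so it only passes under the raised sash.
- jar: Bystander: grey lidded glaze jar, 80 mm across, 170 mm tall, in one of the lanes in front of the sash, where it blocks the way to the rail. Origin: centre of its underside.
- tile: Bystander: terracotta tile, 100 by 90 mm, 8 mm thick, lying in the lane that is otherwise free. Origin: centre of its underside.
- bottle: Bystander: amber bottle, 56 mm across, 150 mm tall, on the left. Origin: centre of its underside.
- bowl: Bystander: terracotta bowl, 120 mm across, 50 mm tall, on the right. Origin: centre of its underside.
- prop: Bystander: white kiln prop, 40 mm across, 90 mm tall, on the left. Origin: centre of its underside.
Things that resemble listed ones, but are neither listed nor needed, are in the scene too. What is shaped like the board but yellow is not meant.

How it is judged (in metres and radians):
On the way, in this order (a step that is already met when the one before it is completed fails the run):
1. the sash's bottom edge stands level with the pointer, within 10 mm, at rest (z of sash_edge in the frame of mark between -0.01 and 0.01 m and velocity of joint sash between -0.01 and 0.01 m/s), for 0.3 s.
2. the board, with the vase on it, is home against the stop bar (x of board_front in the frame of stop above -0.012 m and angle between the x axis of board and the x axis of booth, either way round below 0.12 rad and angle between board's own z axis and vertical below 0.05 rad and height (world z) of board below 0.006 m and angle between vase's own z axis and vertical below 0.1 rad and distance between vase and board_spot below 0.02 m and linear speed of each of board, vase below 0.02 m/s), for 0.2 s.
At the end, for the whole second after the job is handed in: The sash's bottom edge is within 10 mm of the pointer's height and still; the board lies flat on the table with its far end within 12 mm of the stop bar and within 0.12 rad of square, the vase upright (0.1 rad) within 20 mm of its place on the board, all at rest (all of step 1 and all of step 2); the robot touches nothing.
It fails at once if the jar, tile, bottle, bowl or kiln prop is shifted by more than 30 mm (distance of any of jar, tile, bottle, bowl, prop from where it was at the start of the episode above 0.03 m).
It fails at once if the vase tips by more than 0.4 rad (angle between vase's own z axis and vertical above 0.4 rad).
It also fails if it takes over 58 s, if anything falls off the work surface, if the arm or the gripper's body presses on something with over 40 N, if the wrist force passes 120 N, or if a joint passes its speed limit or range.

## Robot

A 6-joint arm with a two-finger parallel gripper is mounted at the origin on the work surface. World frame = base frame: x ahead of the robot, y to its left, z up, the work surface at z = 0. Lengths are in mm, angles in rad, forces in N, time in s.
With the tool pointing down it reaches from about 300 to 775 mm from the base axis. Payload 14.6 kg.
Tool frame: the origin (TCP) lies at the centre of the arm's flange, where the gripper is bolted on; the fingertips stand 199 mm ahead of it and the grasp point (between the pads) lies 180 mm ahead of it; z points along the fingers, y is the direction in which the jaws open and shut (so a half turn about z gives the same grasp; the last joint's range is limited). The gripper opens to 94 mm and grips with 3 to 60 N. Pads are 16 mm wide; open, the fingers measure 119 mm over their backs; the gripper's body (75 mm by 177 mm) begins 78 mm behind the grasp point.
Start: joints at [-0.067, 0.3, 1.521, -0, 1.321, -0.067], TCP at [549.992, -0.002, 404.646] pointing down, gripper open.
Joint ranges: [-3.03, 3.03], [-0.79, 2.21], [0.23, 2.52], [-1.04, 4.18], [0, 3.07], [-2.55, 2.55]. Speed limits (rad/s): [2.22, 2.22, 2.57, 3.14, 3.14, 3.14].

## Interface

Orientations are given as a unit quaternion [x, y, z, w].
In Python, from cell import bot, snapshot gives the robot as it stands.
- The arm moves only by the shell command python3 -m pendant 'ROWS' [OPENING] [FORCE]. ROWS is a JSON object of lists of equal length, an entry for each row: "delta_pos": the shift along the tool's x, y, z as a fraction of full scale, a list of three; "turn": the turn, a rotation vector about the tool's x, y, z as a fraction of full scale, a list of three. In form: {"delta_pos": [[dx, dy, dz], ...], "turn": [[wx, wy, wz], ...]}. A call has 1 to 12 rows; each row shifts and turns the commanded pose from where the row before left it, along the tool's axes as they then stand; what a row does not reach is not made up. Full scale, the value 1, is 20 mm for a shift and 8 degrees for a turn. A row lasts 1/10 s, in which the tool goes at most 50 mm and 8.59 degrees, less where a joint would pass 70% of its speed; a pose out of reach is approached as far as the arm can. A call with a number of a shift or a turn outside -1 to 1 is refused whole. A call with a gripper value outside its range is refused whole. OPENING is the closure, from -1 (fully open) to 1 (shut), set as the call begins (- or left out, the last holds). The fingers move at their own pace and stop on an object; FORCE is the grip in N (left out, the last holds). Time passes only in rows, so rows that do not move let the fingers close. It gives the time, the measured TCP pose, the force and the opening at its end, in the units of the state.
- bot.state(): the state, without advancing time (a new reading comes with each control period).
- snapshot(name): name is "scene" or "side" or "wrist"; returns a dict with "image" (420x560x3 uint8, red, green, blue), "mtx" (3x3 intrinsics, pixels), "pose" (4x4, takes a point from camera to world coordinates); the wrist camera has in their place "hand_eye" (4x4, takes a point from camera to tool coordinates, whose origin is the TCP and whose axes are the flange's). Camera axes: x right, y down, z forward; pixel columns grow to the right and rows downward; lengths in mm; the calibration is good to about 2 mm. A picture is of the moment at which its call begins: read the wrist's pose just before it. There is no depth.
- bot.finish_job(): hands the job in, once; it reports no verdict.
The state is a dict: "time_s": time; "joints": joint angles; "qd": joint speeds; "joint_efforts": joint torques, N m; "position": TCP position; "tool_rot": TCP orientation; "ft_force": force on the tool from outside, world axes, zero at the start; "moment": the same for the moment, N m; "grip_width": opening from 0.0 (shut) to 1.0 (fully open).
Only numpy, scipy, OpenCV 4.12 (cv2) and the standard library are available. Lean on these libraries where they do the work, as an engineer would, in place of code of your own. Each camera call takes 0.05 s, during which the arm holds its last target.

## Working session

There is one attempt and no reset: what is moved stays moved. The work goes in short steps, Python scripts to look and compute and a shell command to move; the robot and the scene stay as the last step left them, time stands still between calls to the robot, and variables do not carry over. Pictures are saved under pics/ and viewed, and the job is handed in when it is done.

```bash
ls; mkdir -p pics; python3 - <<'E'
from cell import bot,snapshot
import cv2,numpy as np
s=bot.state();print(s)
for n in("scene","side","wrist"):
    d=snapshot(n);cv2.imwrite(f"pics/{n}0.png",d["image"][:,:,::-1])
    print(n,d["mtx"].tolist(),np.round(d.get("pose",d.get("hand_eye")),4).tolist())
E
```

```text
pics
{'time_s': 0.0, 'joints': array([-6.66053361e-02,  3.00483007e-01,  1.52159874e+00, -1.53344009e-05,
        1.32069162e+00, -6.65934685e-02]), 'qd': array([ 9.30676423e-05,  8.75641470e-04,  2.12646394e-04,  2.62438297e-04,
       -4.62230586e-04,  6.89676437e-04]), 'joint_efforts': array([-1.53750298e-03, -5.31805658e+01, -3.52735734e+01,  7.07558286e-02,
        2.43994006e-02, -4.79655944e-05]), 'position': array([ 5.49966075e+02, -4.66902548e-03,  4.04072189e+02]), 'tool_rot': array([ 7.07109509e-01,  7.07103807e-01, -3.94330865e-04, -4.39412469e-04]), 'ft_force': array([-0.81736292,  0.3848552 ,  0.86785068]), 'moment': array([ 0.04171369,  0.05225762, -0.01827404]), 'grip_width': 0.995711711477031}
scene [[393.53465325510444, 0.0, 281.3664625672807], [0.0, 393.53465325510444, 207.54871863213978], [0.0, 0.0, 1.0]] [[-1.0, 0.0043, -0.0067, 638.9201], [0.0062, 0.9458, -0.3246, 355.9072], [0.0049, -0.3247, -0.9458, 1210.2247], [0.0, 0.0, 0.0, 1.0]]
side [[394.5583565378718, 0.0, 273.5309958854895], [0.0, 394.5583565378718, 211.88805227691097], [0.0, 0.0, 1.0]] [[-0.9753, -0.1439, 0.1677, 439.4279], [-0.221, 0.6364, -0.739, 706.1778], [-0.0004, -0.7578, -0.6525, 725.4462], [0.0, 0.0, 0.0, 1.0]]
wrist [[312.8565391386855, 0.0, 275.7916679933474], [0.0, 312.8565391386855, 215.29636700405865], [0.0, 0.0, 1.0]] [[-0.0006, -0.963, -0.2694, 77.9679], [1.0, -0.0006, -0.0001, -0.1798], [-0.0001, -0.2694, 0.963, 19.3092], [0.0, 0.0, 0.0, 1.0]]
```

View pics/scene0.png

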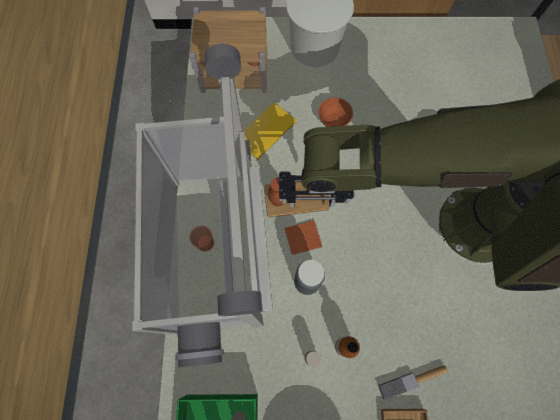

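View pics/side0.png

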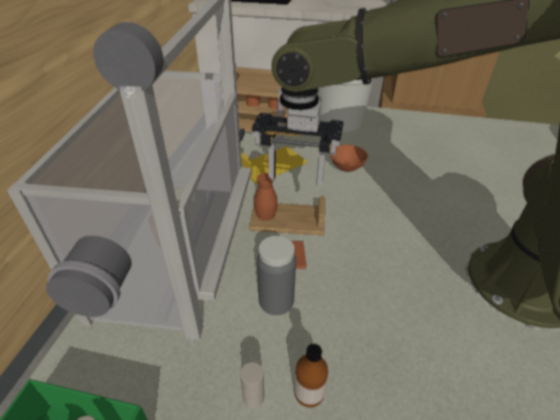

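View pics/wrist0.png

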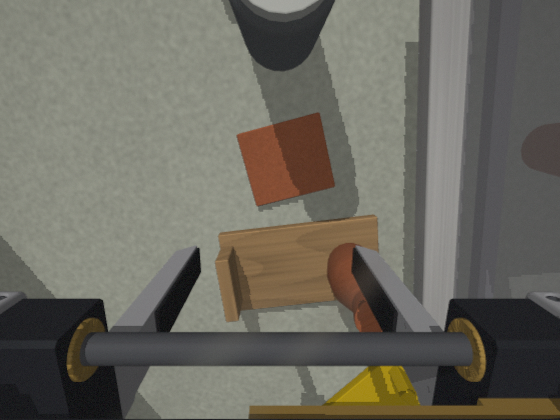

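```bash
cat > h.py <<'E'
import numpy as np,json,cv2
from scipy.spatial.transform import Rotation as R
def ray(mtx,P,uv):
    d=np.linalg.inv(mtx)@np.array([uv[0],uv[1],1.]);return P[:3,3],P[:3,:3]@d
def onz(mtx,P,uv,z):
    o,d=ray(mtx,P,uv);return np.round(o+d*(z-o[2])/d[2],1)
def onplane(mtx,P,uv,n,c):
    o,d=ray(mtx,P,uv);return np.round(o+d*(c-n@o)/(n@d),1)
def tri(a,b):
    A=[];y=[]
    M=np.zeros((3,3));v=np.zeros(3)
    for m,P,uv in(a,b):
        o,d=ray(m,P,uv);d=d/np.linalg.norm(d);Q=np.eye(3)-np.outer(d,d);M+=Q;v+=Q@o
    p=np.linalg.solve(M,v)
    return np.round(p,1)
def proj(m,P,X):
    q=P[:3,:3].T@(np.array(X)-P[:3,3]);q=m@q;return np.round(q[:2]/q[2],1)
def wpose(s,he):
    T=np.eye(4);T[:3,:3]=R.from_quat(s["tool_rot"]).as_matrix();T[:3,3]=s["position"];return T@he
def crop(src,box,k,out):
    im=cv2.imread(src);x0,y0,x1,y1=box
    cv2.imwrite(out,cv2.resize(im[y0:y1,x0:x1],None,fx=k,fy=k,interpolation=cv2.INTER_CUBIC))
C={}
E
cat > shot.py <<'E'
import sys,pickle,cv2
from cell import bot,snapshot
from h import *
# usage shot.py tag names..
for n in sys.argv[2:]:
    s=bot.state();d=snapshot(n)
    P=d["pose"] if "pose" in d else wpose(s,d["hand_eye"])
    pickle.dump((d["mtx"],P),open(f"pics/{n}{sys.argv[1]}.pkl","wb"))
    cv2.imwrite(f"pics/{n}{sys.argv[1]}.png",d["image"][:,:,::-1])
E
python3 shot.py 1 scene side wrist
python3 -c "
from h import *
crop('pics/scene1.png',(120,100,360,340),3,'pics/c1.png' ) if 0 else crop('pics/scene1.png',(125,90,365,290),3,'pics/c1.png')
crop('pics/side1.png',(170,60,340,260),3,'pics/c2.png')
crop('pics/side1.png',(10,20,250,220),3,'pics/c3.png')
"
```

```text
(no output)
```

View pics/c1.png

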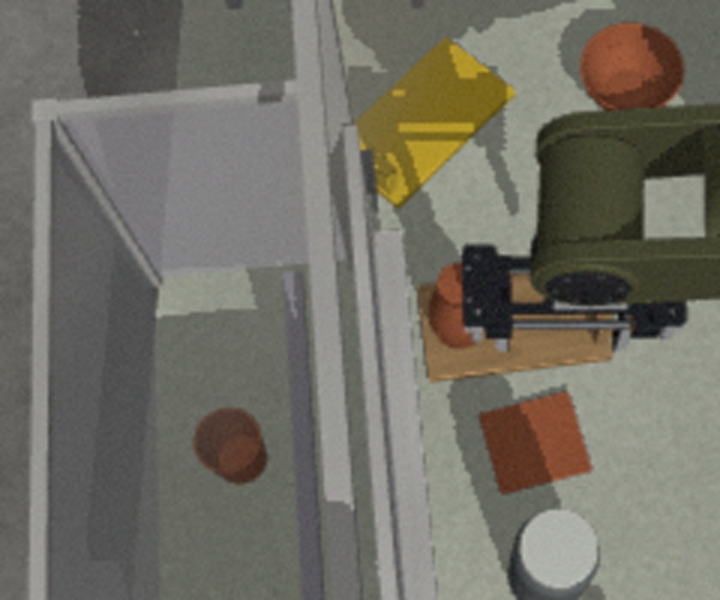

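View pics/c2.png

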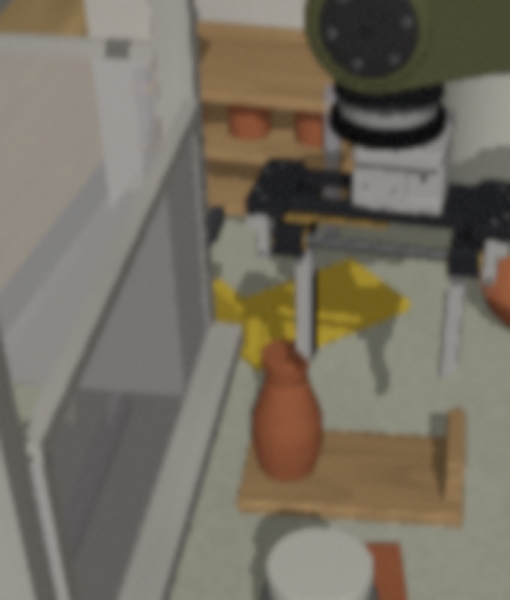

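View pics/c3.png

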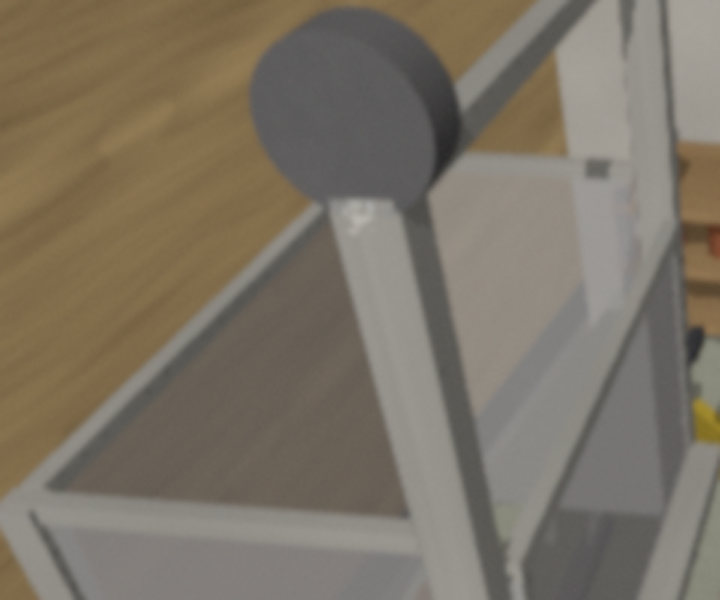

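```bash
python3 -c "
from h import *
crop('pics/scene1.png',(225,125,275,185),10,'pics/c4.png')
crop('pics/side1.png',(215,105,265,165),10,'pics/c5.png')
crop('pics/side1.png',(180,200,260,350),4,'pics/c6.png')
crop('pics/scene1.png',(220,270,300,340),8,'pics/c7.png')
crop('pics/wrist1.png',(200,100,480,340),2.8,'pics/c8.png')
"
```

```text
(no output)
```

View pics/c4.png

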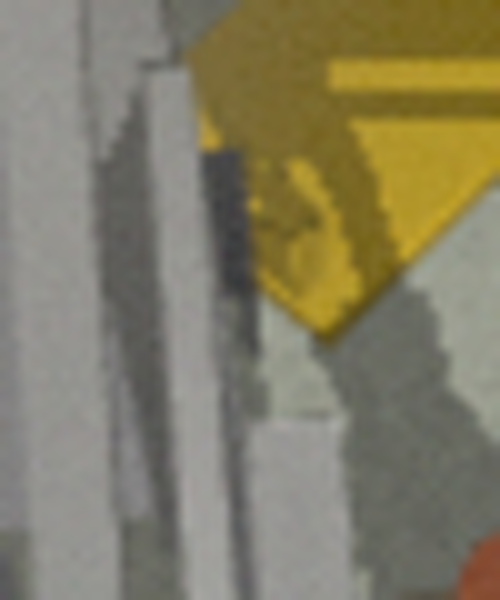

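View pics/c5.png

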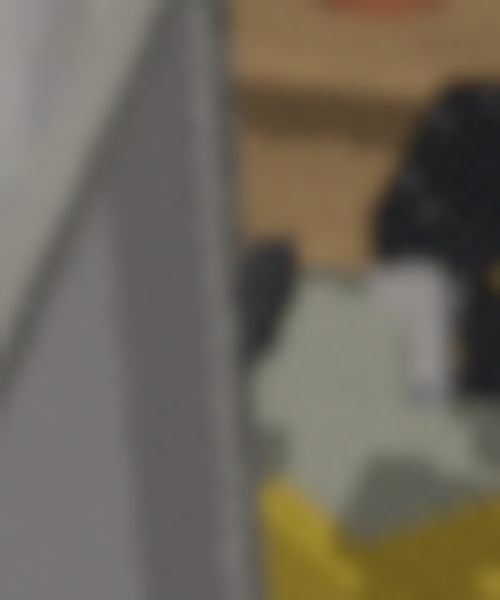

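View pics/c6.png

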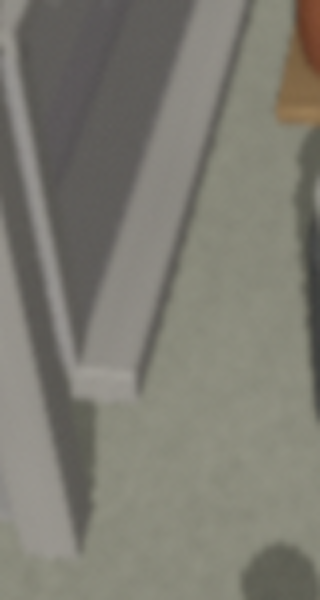

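View pics/c7.png

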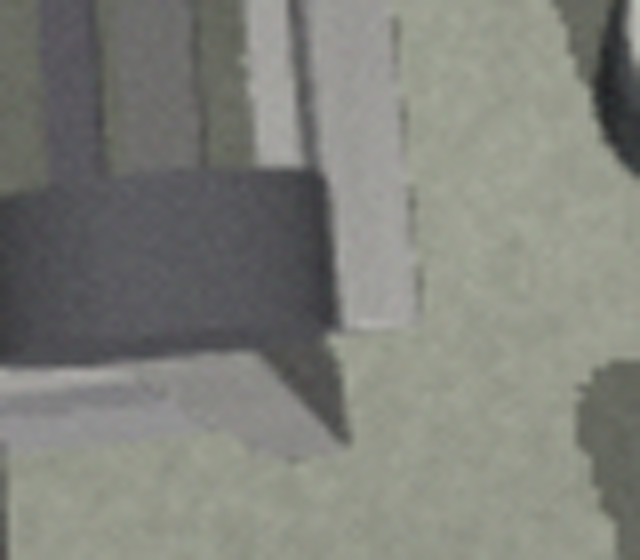

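View pics/c8.png

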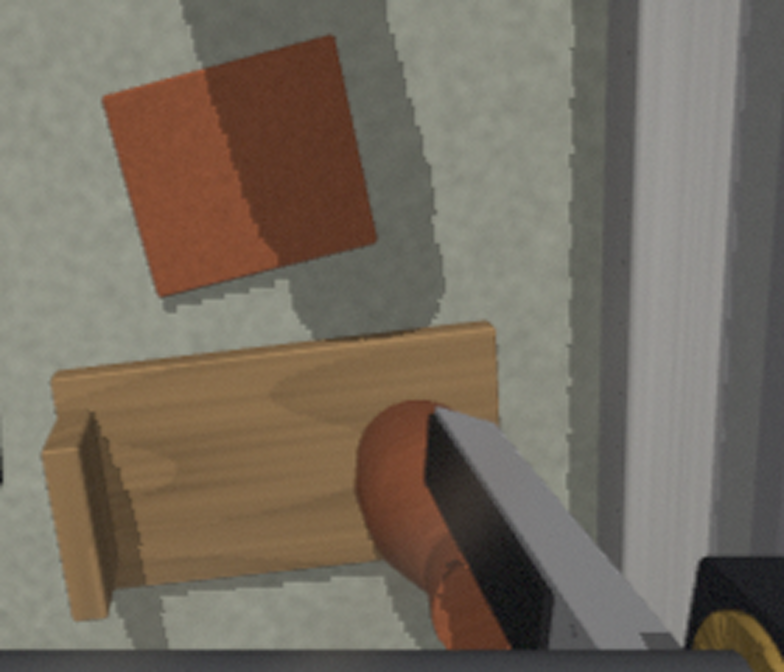

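```bash
cat > m.py <<'E'
from h import *
import pickle
L=lambda n,t:pickle.load(open(f'pics/{n}{t}.pkl','rb'))
sc=L('scene',1);sd=L('side',1);w=L('wrist',1)
E
python3 -c "
from m import *
print('clip top',tri((*sc,(249.4,140.1)),(*sd,(244.2,129.2))), 'bottom',tri((*sc,(249.5,154.3)),(*sd,(240.5,141))))
print('rail top front left',tri((*sc,(271.5,310.2)),(*sd,(214.5,293))))
print('rail bottom', tri((*sc,(271.9,310.5)),(*sd,(214,299.5))))
W=lambda x,y:(200+x/2.8,100+y/2.8)
for n,p,z in [('tile',(103,97),8),('tile',(332,36),8),('tile',(376,243),8),('tile',(161,297),8),('b far left',(492,323),14),('b near left',(52,374),14),('b near right',(113,588),14),('grip tl',(50,452),60),('grip bl',(72,618),60),('grip tr',(82,452),60),('grip br',(108,612),60)]:
  print(n,onz(*w,W(*p),z))
for z in(14,):
  print(onz(*sc,(125+612/3,90+360/3),z),onz(*sc,(125+430/3,90+380/3),z),onz(*sc,(125+417/3,90+285/3),z))
# jar top in scene c1 center (558,548)
print('jar',onz(*sc,(125+560/3,90+548/3),170))
for z in(89,100,110,120,130): print('rail front in wrist',z,onz(*w,(428,300),z),onz(*w,(428,100),z),onz(*w,(468,100),z))
"
```

```text
clip top [ 722.6 -192.5  207.4] bottom [ 722.5 -154.5  193.4]
rail top front left [657.2 271.5 112.7]
rail bottom [658.2 271.7  93. ]
tile [504.1  70.3   8. ]
tile [598.7  94.4   8. ]
tile [621.    8.5   8. ]
tile [526.9 -15.6   8. ]
b far left [672.6 -26.   14. ]
b near left [477.9 -49.6  14. ]
b near right [ 501.8 -158.2   14. ]
grip tl [484.4 -66.9  60. ]
grip bl [ 489.8 -143.4   60. ]
grip tr [497.2 -66.9  60. ]
grip br [ 505.3 -140.5   60. ]
[477.7 -45.7  14. ] [672.2 -24.1  14. ] [ 686.9 -133.1   14. ]
jar [552.5 181.4 170. ]
rail front in wrist 89 [711.4 -98.5  89. ] [685.3 101.7  89. ] [720.9 101.7  89. ]
rail front in wrist 100 [705.4 -91.9 100. ] [680.2 100.8 100. ] [714.5 100.8 100. ]
rail front in wrist 110 [699.9 -86.  110. ] [675.6 100.  110. ] [708.7 100.  110. ]
rail front in wrist 120 [694.4 -80.  120. ] [671.1  99.2 120. ] [703.   99.2 120. ]
rail front in wrist 130 [689. -74. 130.] [666.5  98.4 130. ] [697.2  98.4 130. ]
```

```bash
python3 -m pendant '{"delta_pos":[[0,0,0],[0,0,0],[0,0,0],[0,0,0],[0,0,0],[0,0,0],[0,0,0],[0,0,0],[0,0,0],[0,0,0],[0,0,0],[0,0,0]],"turn":[[0,0,-1],[0,0,-1],[0,0,-1],[0,0,-1],[0,0,-1],[0,0,-1],[0,0,-1],[0,0,-1],[0,0,-1],[0,0,-1],[0,0,-1],[0,0,-1]]}' 1 20
python3 shot.py 2 wrist scene
python3 -c "
from cell import bot
print(bot.state()['joints'])"
```

```text
time_s: 1.5
position: [550.0, -0.0, 404.6]
tool_rot: [-0.055, 0.998, 0.0, -0.0]
ft_force: [0.2, 0.3, 0.3]
grip_width: 0.022
[-6.65996344e-02  2.99979792e-01  1.52107716e+00 -4.41142942e-05
  1.32068303e+00 -1.74444554e+00]
```

View pics/wrist2.png

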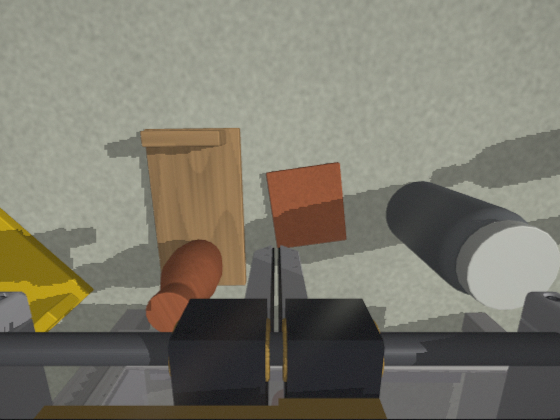

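```bash
python3 -m pendant '{"delta_pos":[[0,0,0],[0,0,0],[0,0,0],[0,0,0],[0,0,0],[0,0,0],[0,0,0],[0,0,0],[0,0,0],[0,0,0],[0,0,0],[0,0,0]],"turn":[[0,0,1],[0,0,1],[0,0,1],[0,0,1],[0,0,1],[0,0,1],[0,0,1],[0,0,1],[0,0,1],[0,0,1],[0,0,1],[0,0,1]]}'
python3 -c "
from m import *
crop('pics/scene2.png',(235,130,315,330),3,'pics/d1.png')
a=onz(*sc,(271.6,310.2),113);b=onz(*sc,(259.2,167.3),113);print(a,b,np.linalg.norm(a-b),(b-a)[0]/(a-b)[1])
for z in (108,113,118):
  a=onz(*w,(428,300),z);b=onz(*w,(428,60),z);print(a,b,(a-b)[0]/(b-a)[1])
"
```

```text
time_s: 2.8
position: [550.0, -0.0, 404.6]
tool_rot: [0.711, 0.703, -0.0, -0.0]
ft_force: [-0.3, 0.0, 0.3]
grip_width: 0.006
[659.4 272.8 113. ] [ 698.1 -151.   113. ] 425.5633090387375 0.09131665880132148
[701.  -87.2 108. ] [672.6 130.6 108. ] 0.13039485766758482
[698.3 -84.2 113. ] [670.4 129.6 113. ] 0.1304957904583722
[695.5 -81.2 118. ] [668.2 128.7 118. ] 0.13006193425440665
```

View pics/d1.png

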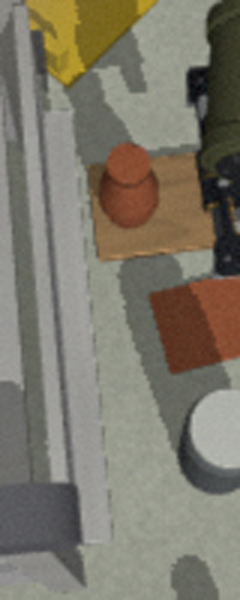

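```bash
python3 -c "
from m import *
for z in (108,113,118):
  a=onz(*w,(422,314),z);b=onz(*w,(427.9,100),z);print(a,b,(a-b)[0]/(b-a)[1])
a=onz(*sc,(271.1,310.6),113);b=onz(*sc,(258.7,167.5),113);print(a,b)
# bottom edge : front-face dark strip left edge
for z in (84,89,94):
  a=onz(*w,(200+595/2.8,100+500/2.8),z);b=onz(*w,(200+607/2.8,100),z);print(a,b)
# stop bar c1 near right edge
"
```

```text
[ 697. -103.  108.] [676.5 100.2 108. ] 0.10088582677165354
[694.4 -99.7 113. ] [674.2  99.8 113. ] 0.10125313283207986
[691.7 -96.5 118. ] [671.9  99.4 118. ] 0.10107197549770325
[660.8 273.8 113. ] [ 699.6 -150.3  113. ]
[694.3 -75.9  84. ] [677.4 102.1  84. ]
[691.9 -73.4  89. ] [675.3 101.7  89. ]
[689.5 -70.8  94. ] [673.2 101.3  94. ]
```

```bash
python3 -m pendant '{"delta_pos":[[0,0,0],[0,0,0],[0,0,0],[0,0,0],[0,0,0],[0,0,0],[0,0,0],[0,0,0],[0,0,0],[0,0,0],[0,0,0],[0,0,0]],"turn":[[0,0,1],[0,0,1],[0,0,1],[0,0,1],[0,0,1],[0,0,1],[0,0,1],[0,0,1],[0,0,1],[0,0,1],[0,0,0.5],[0,0,0]]}'
python3 shot.py 3 wrist
python3 -c "
from cell import bot
print(bot.state()['joints'])"
```

```text
time_s: 4.0
position: [550.0, -0.0, 404.6]
tool_rot: [0.999, 0.05, -0.0, -0.0]
ft_force: [-0.9, -0.4, 0.2]
grip_width: 0.004
[-6.65709287e-02  2.99937253e-01  1.52105541e+00  2.91051210e-05
  1.32069944e+00  1.40091245e+00]
```

View pics/wrist3.png

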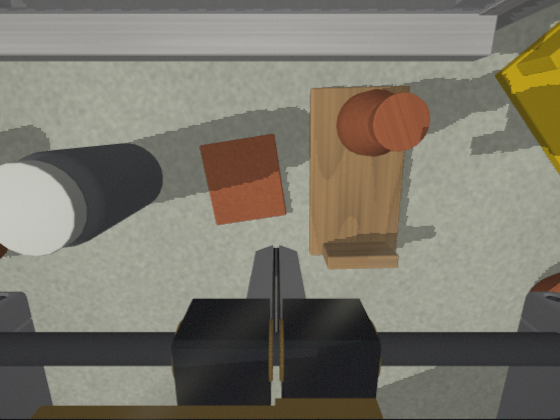

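```bash
python3 -m pendant '{"delta_pos":[[-1,-0.7,0],[-1,-0.7,0],[-1,-0.65,0],[0,0,0],[0,0,0],[0,0,0],[0,0,0],[0,0,0],[0,0,0],[0,0,0],[0,0,0]],"turn":[[0,0,0],[0,0,0],[0,0,0],[0,1,0],[0,1,0],[0,1,0],[0,1,0],[0,1,0],[0,0.6,0],[0,0,0],[0,0,0]]}'
python3 shot.py 4 wrist
python3 -c "
from cell import bot
print(bot.state()['joints'])"
```

```text
time_s: 5.15
position: [486.0, 34.5, 404.7]
tool_rot: [0.924, 0.049, 0.379, -0.02]
ft_force: [-0.3, -0.3, 0.3]
grip_width: 0.005
[-0.0168548   0.06575157  1.8478831   0.19370014  0.45959245  1.30989149]
```

View pics/wrist4.png

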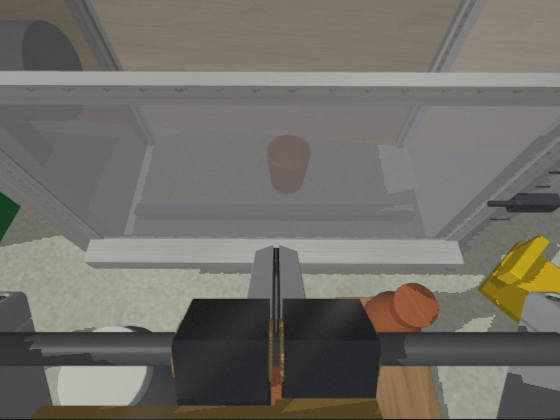

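```bash
python3 -c "
from m import *
crop('pics/wrist4.png',(420,150,560,270),5,'pics/d2.png')
w4=L('wrist',4)
print(tri((*sc,(249.8,153.8)),(*w4,(489,202))))
u=np.array([.9955,.0948,0]);O=np.array([708,64.5,0])
for bx in(-35,-29,-20,-10): 
  p=onplane(*w4,(489,201.5),u,u@O+bx);print(bx,p,(p-O)@np.array([-.0948,.9955,0]))
W=lambda x,y:(x,y)
for p in [(87,262),(462,263),(87,241),(460,240)]: 
  q=onplane(*w4,p,u,u@O-29);print(p,q,(q-O)@np.array([-.0948,.9955,0]))
"
```

```text
[ 722.3 -143.4  204.4]
-35 [688.4 -98.9 254.4] -160.80662
-29 [ 695.1 -106.   244.7] -168.50983000000002
-20 [ 705.2 -116.6  230.2] -180.01961
-10 [ 716.3 -128.3  214.1] -192.71924
(87, 262) [659.3 270.2 106.5] 209.39111
(462, 263) [ 699.6 -153.4  113.7] -216.12313000000003
(87, 241) [662.3 239.  165.5] 178.04711
(460, 240) [ 696.4 -119.8  175. ] -182.37097000000003
```

View pics/d2.png

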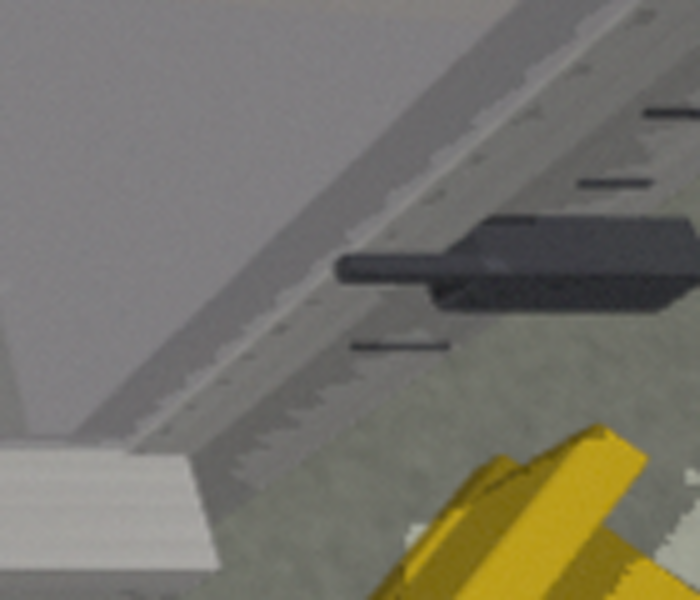

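```bash
python3 -m pendant '{"delta_pos":[[-0.7,0,0.7],[-0.7,0,0.7],[-0.7,0,0.7],[-0.7,0,0.7],[-0.7,0,0.7],[0,0,0],[0,0,0]],"turn":[[0,0,0],[0,0,0],[0,0,0],[0,0,0],[0,0,0],[0,0,0],[0,0,0]]}'
python3 shot.py 5 wrist
python3 shot.py 5 side
python3 -c "
from cell import bot
s=bot.state();print(s['joints'],s['position'],s['tool_rot'])
from m import *
crop('pics/wrist5.png',(420,0,560,120),5,'pics/d3.png')"
```

```text
time_s: 5.9
position: [486.0, 34.5, 306.1]
tool_rot: [0.923, 0.049, 0.38, -0.02]
ft_force: [-0.3, -0.5, 0.7]
grip_width: 0.008
[-0.01698597  0.19831727  1.95299873  0.39017694  0.22744988  1.10300176] [486.01238652  34.47674505 306.82358384] [ 0.92304064  0.04850948  0.38110836 -0.01998063]
```

View pics/wrist5.png

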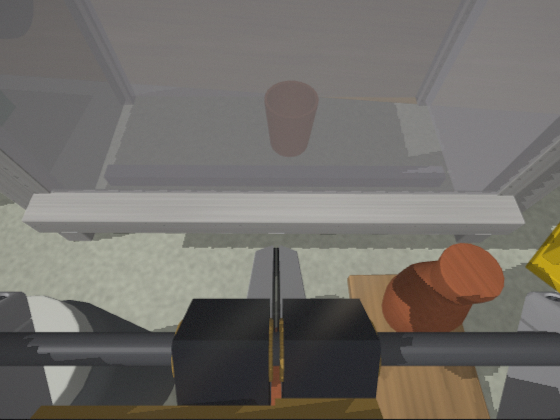

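View pics/side5.png

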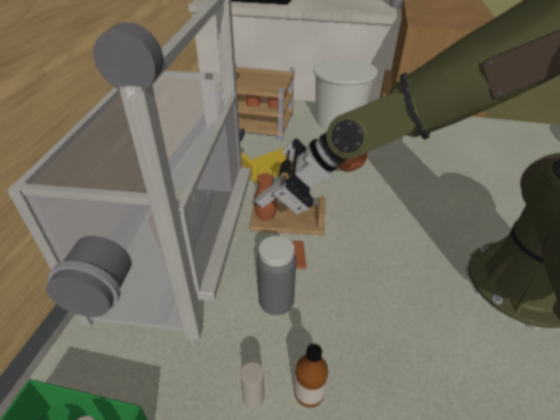

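View pics/d3.png

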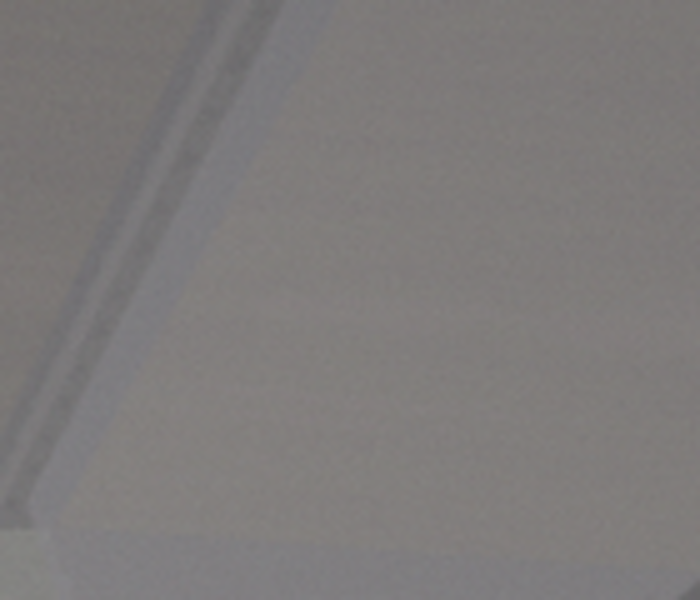

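```bash
python3 -m pendant '{"delta_pos":[[0,0,0],[0,0,0],[-0.57,0,0.82],[-0.57,0,0.82],[-0.57,0,0.82],[0,0,0],[0,0,0]],"turn":[[0,-0.7,0],[0,-0.6,0],[0,0,0],[0,0,0],[0,0,0],[0,0,0],[0,0,0]]}'
python3 -c "
from cell import bot
s=bot.state();print(s['joints'],s['position'],s['tool_rot'])
from m import *
T=R.from_quat(s['tool_rot']).as_matrix();t=s['position']+199*T[:,2];u=np.array([.9955,.0948,0]);v=np.array([-.0948,.9955,0]);d=t-np.array([708,64.5,0]);print(T.round(3),d@u,d@v,d[2])"
```

```text
time_s: 6.7
position: [485.6, 34.4, 246.8]
tool_rot: [0.954, 0.05, 0.296, -0.015]
ft_force: [-0.4, 0.6, -0.3]
grip_width: 0.004
[-0.01437418  0.30915186  1.96167842  0.24461918  0.28083898  1.23701238] [485.63444475  34.41827135 246.79883581] [ 0.95385381  0.04999217  0.29567695 -0.01545442]
[[ 0.82   0.105  0.563]
 [ 0.086 -0.995  0.059]
 [ 0.566  0.    -0.825]] -111.66501352419813 -7.780963836637097 82.6889880923031
```

```bash
python3 -m pendant '{"delta_pos":[[0.82,0,0.57],[-0.28,0,0.41],[-0.28,0,0.41],[-0.28,0,0.41],[-0.28,0,0.41],[0.82,0,0.57],[0,0,0],[0,0,0]],"turn":[[0,0,0],[0,0,0],[0,0,0],[0,0,0],[0,0,0],[0,0,0],[0,0,0],[0,0,0]]}'
cat > tip.py <<'E'
from cell import bot
from h import *
s=bot.state();print(s['joints'].round(3),s['ft_force'].round(1))
T=R.from_quat(s['tool_rot']).as_matrix();t=s['position']+199*T[:,2];u=np.array([.9955,.0948,0]);v=np.array([-.0948,.9955,0]);d=t-np.array([708,64.5,0]);print('tip booth',(d@u).round(1),(d@v).round(1),d[2].round(1), 'x',T[:,0].round(3),'z',T[:,2].round(3))
E
python3 tip.py; python3 shot.py 6 side; python3 shot.py 6 wrist
```

```text
time_s: 7.5
position: [524.5, 38.6, 205.2]
tool_rot: [0.954, 0.05, 0.295, -0.016]
ft_force: [-1.0, -0.2, 0.1]
grip_width: 0.004
[-0.005  0.458  1.871  0.282  0.224  1.205] [-1.  -0.2  0.1]
tip booth -72.9 -7.3 40.9 x [0.821 0.086 0.564] z [ 0.561  0.059 -0.826]
```

View pics/side6.png

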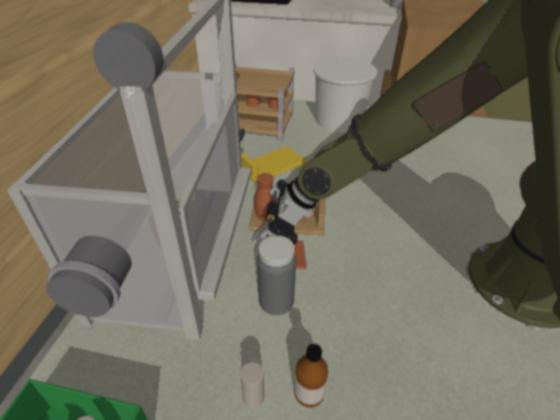

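View pics/wrist6.png

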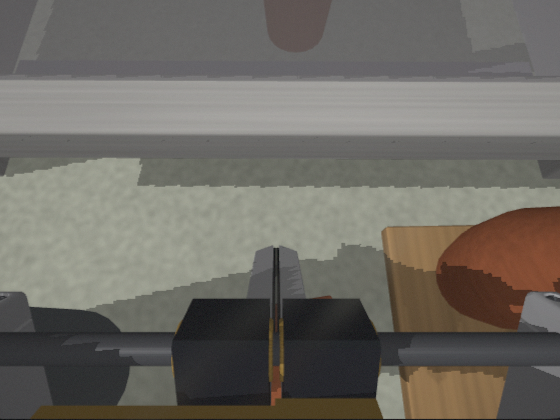

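```bash
python3 -c "
from m import *
u=np.array([.9955,.0948,0]);v=np.array([-.0948,.9955,0]);O=np.array([708,64.5,0])
for z in(50,60,70):
  for n,p in(((6),(438,268)),(3,(337,122)),(5,(383,300))):
    q=onz(*L('wrist',n),p,z);print(z,n,((q-O)@u).round(1),((q-O)@v).round(1))
q=onz(*L('wrist',3),(402,122),139);print('vase top',q,((q-O)@u).round(1),((q-O)@v).round(1))
w6=L('wrist',6)
for p in((280,134),(280,158),(280,80)):
  print(onplane(*w6,p,u,u@O-29), onplane(*w6,p,u,u@O))
for z in(60,100): print(onz(*L('wrist',6),(70,310),z))
"
```

```text
50 6 -78.9 -103.1
50 3 -79.3 -112.2
50 5 -79.3 -109.4
60 6 -80.6 -98.0
60 3 -79.4 -110.3
60 5 -81.8 -105.9
70 6 -82.3 -92.8
70 3 -79.6 -108.4
70 5 -84.3 -102.6
vase top [641.5 -87.1 139. ] -80.6 -144.6
[680.   52.4 111.4] [708.9  54.7  67.2]
[680.   52.1  89.4] [709.   54.4  37.2]
[680.   52.8 144.9] [708.9  55.3 112.8]
[594.1 155.6  60. ]
[595.5 130.3 100. ]
```

```bash
python3 -m pendant '{"delta_pos":[[0.41,0.1,0.28],[0.41,0.1,0.28],[0.41,0,0.28],[0.41,0,0.28],[0.41,0,0.28],[0.25,0,0.17],[0,0,0],[0,0,0]],"turn":[[0,0,0],[0,0,0],[0,0,0],[0,0,0],[0,0,0],[0,0,0],[0,0,0],[0,0,0]]}'
python3 tip.py; python3 shot.py 7 wrist
```

```text
time_s: 8.4
position: [580.7, 40.5, 205.6]
tool_rot: [0.954, 0.05, 0.295, -0.016]
ft_force: [-0.1, -0.8, -0.1]
grip_width: 0.004
[-1.000e-03  5.530e-01  1.712e+00  2.130e-01  2.860e-01  1.279e+00] [-0.1 -0.8 -0.1]
tip booth -16.6 -10.7 41.3 x [0.821 0.086 0.565] z [ 0.561  0.059 -0.825]
```

View pics/wrist7.png

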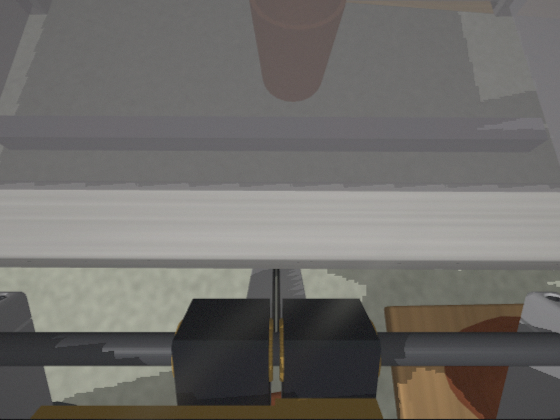

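```bash
python3 -m pendant '{"delta_pos":[[0.14,0,-0.205],[0.14,0,-0.205],[0.14,0,-0.205],[0.14,0,-0.205],[0.14,0,-0.205],[0.14,0,-0.205],[0,0,0]],"turn":[[0,0,0],[0,0,0],[0,0,0],[0,0,0],[0,0,0],[0,0,0],[0,0,0]]}'
python3 tip.py; python3 shot.py 8 wrist
python3 -c "
from m import *
crop('pics/wrist8.png',(160,100,440,310),2.8,'pics/d4.png')"
```

```text
time_s: 9.15
position: [580.4, 40.4, 235.9]
tool_rot: [0.954, 0.05, 0.295, -0.016]
ft_force: [-11.1, -0.5, 0.1]
grip_width: 0.007
[-1.000e-03  5.020e-01  1.703e+00  1.770e-01  3.450e-01  1.317e+00] [-11.1  -0.5   0.1]
tip booth -17.1 -10.7 71.6 x [0.821 0.086 0.564] z [ 0.561  0.059 -0.826]
```

View pics/d4.png

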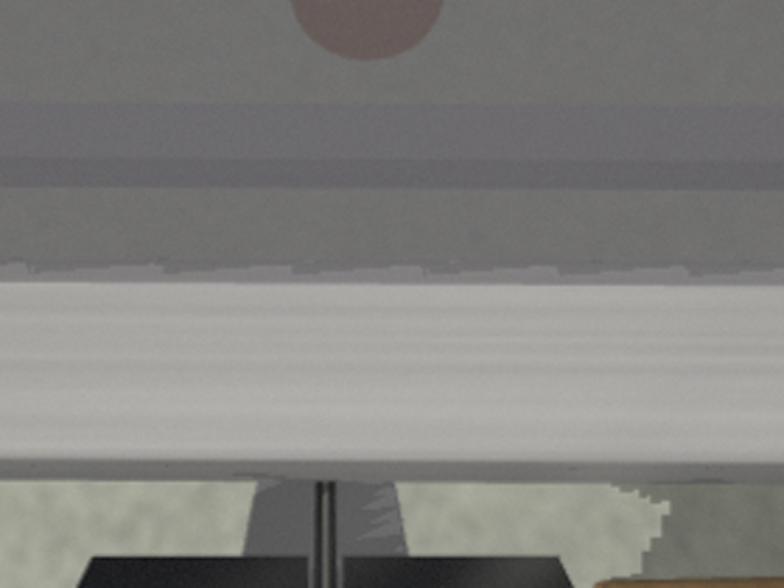

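```bash
python3 -c "
from m import *
u=np.array([.9955,.0948,0]);v=np.array([-.0948,.9955,0]);O=np.array([708,64.5,0])
for n,ps in((7,((280,260),(280,268))),(8,((280,264.3),(280,271.5)))):
  for p in ps: print(n,p,onplane(*L('wrist',n),p,u,u@O-29))
"; python3 shot.py 9 scene side wrist;python3 tip.py
```

```text
7 (280, 260) [680.4  48.6 105.7]
7 (280, 268) [680.4  48.4  85.2]
8 (280, 264.3) [680.4  48.4 123.2]
8 (280, 271.5) [680.4  48.2 101.3]
[-1.000e-03  5.020e-01  1.703e+00  1.770e-01  3.450e-01  1.317e+00] [-11.5  -1.6  -0.1]
tip booth -17.0 -10.7 71.6 x [0.821 0.086 0.564] z [ 0.561  0.059 -0.826]
```

View pics/side9.png

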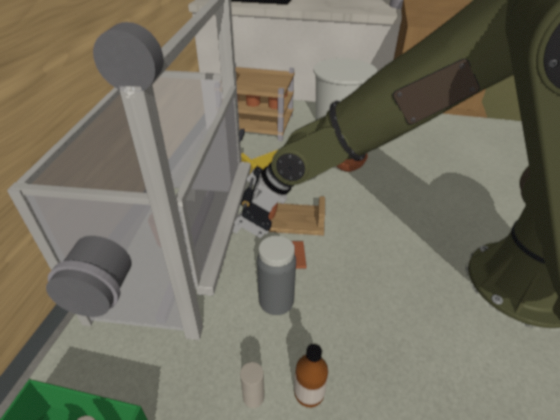

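```bash
python3 -m pendant '{"delta_pos":[[0.22,0,-0.33],[0.22,0,-0.33],[0.22,0,-0.33],[0.22,0,-0.33],[0.22,0,-0.33],[0.22,0,-0.33],[0.22,0,-0.33],[0.22,0,-0.33],[0.14,0,-0.205],[0,0,0],[0,0,0]],"turn":[[0,0,0],[0,0,0],[0,0,0],[0,0,0],[0,0,0],[0,0,0],[0,0,0],[0,0,0],[0,0,0],[0,0,0],[0,0,0]]}'
python3 tip.py; python3 shot.py 10 wrist scene side
python3 -c "
from m import *
crop('pics/wrist10.png',(160,100,440,310),2.8,'pics/d5.png')
crop('pics/scene10.png',(225,125,295,185),10,'pics/d6.png')
crop('pics/side10.png',(190,110,270,190),8,'pics/d7.png')"
```

```text
time_s: 10.45
position: [579.9, 40.4, 305.2]
tool_rot: [0.954, 0.05, 0.296, -0.015]
ft_force: [-11.5, -0.5, -0.1]
grip_width: 0.002
[-1.000e-03  3.990e-01  1.665e+00  1.290e-01  4.820e-01  1.369e+00] [-11.5  -0.5  -0.1]
tip booth -17.2 -10.7 141.1 x [0.82  0.086 0.566] z [ 0.563  0.059 -0.824]
```

View pics/wrist10.png

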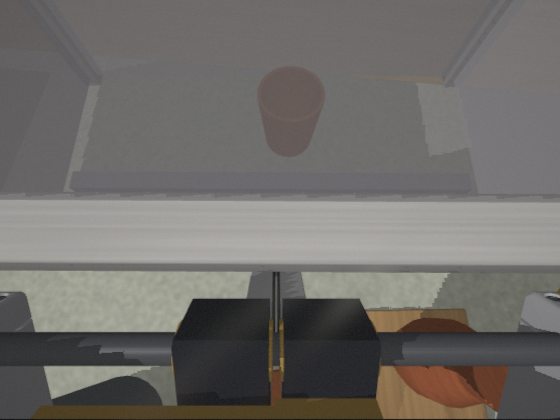

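View pics/d6.png

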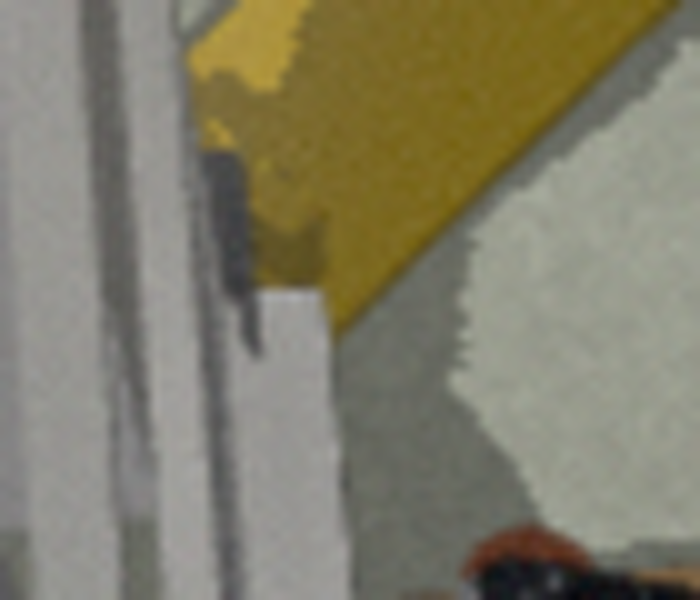

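View pics/d7.png

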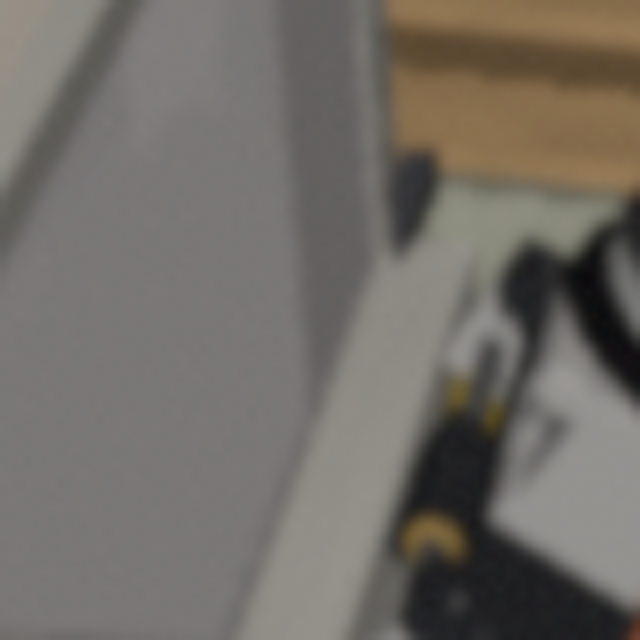

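```bash
python3 -c "
from m import *
u=np.array([.9955,.0948,0]);v=np.array([-.0948,.9955,0]);O=np.array([708,64.5,0])
w4=L('wrist',4)
for a in((250.9,160.3),(250.4,159.5)):
  q=tri((*sc,a),(*w4,(487.8,202.3)));print(q,((q-O)@u).round(1),((q-O)@v).round(1),proj(*sc,q),proj(*w4,q))
sd10=L('side',10)
# body near points
print('rail', [onplane(*L('wrist',10),p,u,u@O-29) for p in((280,264.5),(280,271))])
# rail end right top front scene10
for z in (195,198,203): print(z,onz(*sc,(257.3,154),z))
for p in ((487.8,202.3),):
  for bx in (-8,-4,0,3):print(bx,onplane(*w4,p,u,u@O+bx))
"

```

```text
[ 715.9 -126.8  213.5] -10.3 -191.2 [251.  160.1] [486.9 202.1]
[ 717.8 -129.8  210.6] -8.7 -194.4 [250.4 159.5] [488.  202.3]
rail [array([680.4,  48.4, 191.1]), array([680.4,  48.2, 171.8])]
195 [ 699.6 -154.8  195. ]
198 [ 699.4 -153.3  198. ]
203 [ 699.1 -150.8  203. ]
-8 [ 718.5 -130.4  209.5]
-4 [ 723.  -135.1  203. ]
0 [ 727.5 -139.8  196.5]
3 [ 730.8 -143.3  191.7]
```

```bash
python3 -c "
from m import *
u=np.array([.9955,.0948,0]);v=np.array([-.0948,.9955,0]);O=np.array([708,64.5,0])
w4=L('wrist',4)
for z in (205,209,213): 
  q=onz(*sc,(250.7,160),z); print(z,q,'side',proj(*sd,q),'w4',proj(*w4,q))
q=tri((*sd,(240,141.2)),(*w4,(487.8,202.3)));print(q,((q-O)@u).round(1),((q-O)@v).round(1),proj(*sd,q),proj(*w4,q))
for n in (5,10):print(n,proj(*L('wrist',n),[717,-129,211]))
"

```

```text
205 [ 717.3 -131.1  205. ] side [239.9 141.8] w4 [485.9 206.1]
209 [ 717.  -129.2  209. ] side [239.7 140.8] w4 [486.4 203.9]
213 [ 716.7 -127.2  213. ] side [239.5 139.9] w4 [486.8 201.7]
[ 717.7 -130.5  208.3] -8.8 -195.0 [239.6 140.8] [487.3 203.8]
5 [583.8 118.5]
10 [714.1 213.1]
```

```bash
python3 -m pendant '{"delta_pos":[[0.17,0,-0.245],[0.17,0,-0.245],[0.17,0,-0.245],[0.17,0,-0.245],[0.14,0,-0.205],[0.085,0,-0.125],[0.057,0,-0.083],[0,0,0],[0,0,0]],"turn":[[0,0,0],[0,0,0],[0,0,0],[0,0,0],[0,0,0],[0,0,0],[0,0,0],[0,0,0],[0,0,0]]}'
python3 tip.py; python3 shot.py 11 scene side
python3 -c "
from m import *
crop('pics/scene11.png',(225,125,295,185),10,'pics/d8.png')
crop('pics/side11.png',(190,100,270,180),8,'pics/d9.png')"
```

```text
time_s: 11.5
position: [580.0, 40.4, 338.6]
tool_rot: [0.954, 0.05, 0.295, -0.015]
ft_force: [-8.9, 0.1, -3.1]
grip_width: 0.005
[-1.000e-03  3.580e-01  1.636e+00  1.140e-01  5.530e-01  1.387e+00] [-8.9  0.1 -3.1]
tip booth -17.3 -10.7 174.5 x [0.821 0.086 0.565] z [ 0.562  0.059 -0.825]
```

View pics/d8.png

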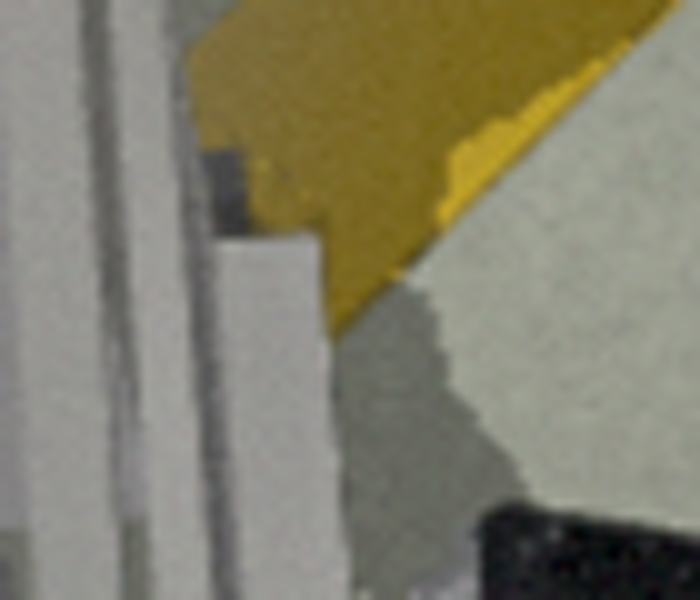

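View pics/d9.png

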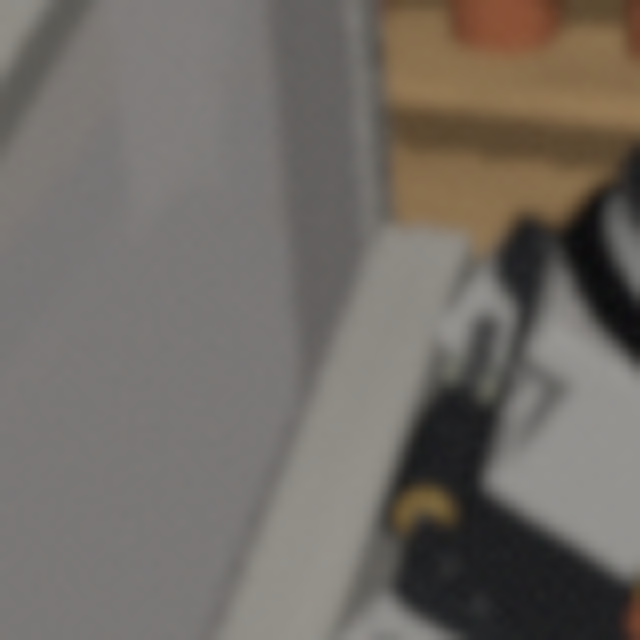

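```bash
python3 -c "
from m import *
for z in (228,232,236,240): print(z,onz(*sc,(257,148.6),z))
crop('pics/side11.png',(150,200,260,300),6,'pics/e1.png')
crop('pics/scene11.png',(230,270,300,330),8,'pics/e2.png')"
```

```text
228 [ 698.7 -154.9  228. ]
232 [ 698.4 -152.8  232. ]
236 [ 698.2 -150.7  236. ]
240 [ 697.9 -148.6  240. ]
```

View pics/e1.png

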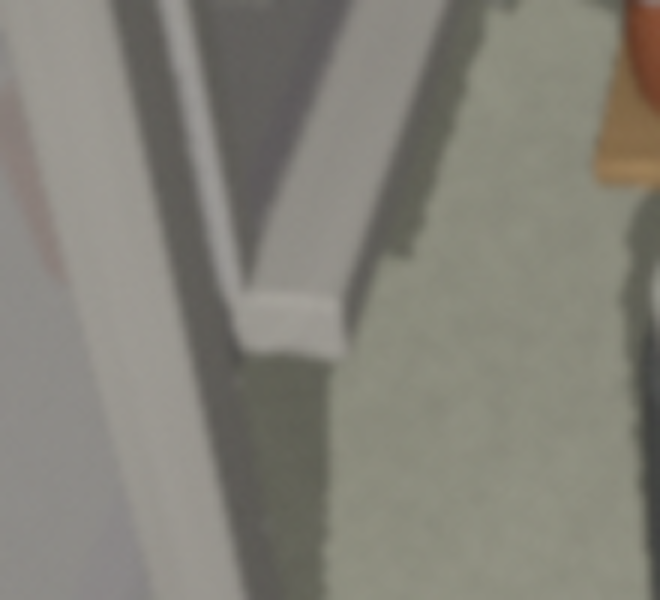

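View pics/e2.png

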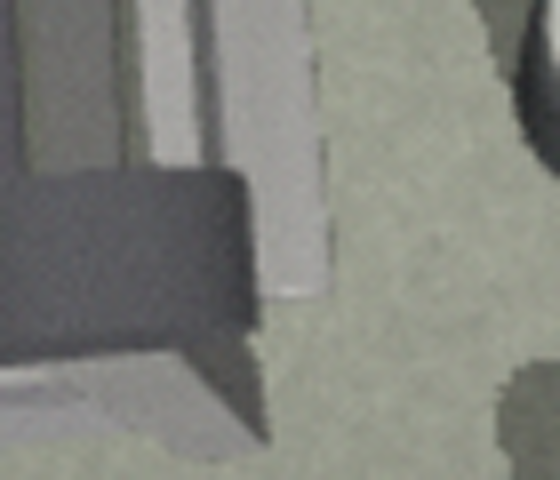

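```bash
python3 -c "
from m import *
u=np.array([.9955,.0948,0]);O=np.array([708,64.5,0])
P=np.array([658.8,275.8]) 
for z in (205,209,213,233,237): print(z,'side',proj(*sd,[658.8,275.8,z]),'scene',proj(*sc,[658.8,275.8,z]))
print(tri((*sc,(270.8,306.7)),(*sd,(207,249.5))))
# initial state
for z in (89,113): print(z,'side',proj(*sd,[658.8,275.8,z]),'scene',proj(*sc,[658.8,275.8,z]))
"
```

```text
205 side [206.1 262.4] scene [271.2 308.6]
209 side [205.9 260.9] scene [271.1 308.4]
213 side [205.6 259.3] scene [271.1 308.3]
233 side [204.3 251.4] scene [270.9 307.6]
237 side [204.  249.8] scene [270.9 307.5]
[657.2 272.8 234.3]
89 side [212.8 302.5] scene [272. 312.]
113 side [211.5 294.9] scene [271.8 311.4]
```

```bash
python3 -m pendant '{"delta_pos":[[-0.085,0,0.125],[-0.085,0,0.125],[-0.41,0,-0.28],[-0.82,0,-0.57],[-0.82,0,-0.57],[-0.82,0,-0.57],[-0.82,0.2,-0.57],[0.57,0.8,-0.82],[0.57,0.8,-0.82],[0.57,0.8,-0.82],[0.34,0.65,-0.5],[0,0,0]],"turn":[[0,0,0],[0,0,0],[0,0,0],[0,0,0],[0,0,0],[0,0,0],[0,0,0],[0,0,0],[0,0,0],[0,0,0],[0,0,0],[0,0,0]]}'
python3 -m pendant '{"delta_pos":[[0,0,0],[0,0,0],[0,0,0]],"turn":[[0,0.7,0],[0,0.6,0],[0,0,0]]}'
python3 tip.py; python3 shot.py 12 wrist
python3 -c "
from m import *
crop('pics/wrist12.png',(380,140,540,270),5,'pics/e3.png')"
```

```text
time_s: 12.8
position: [497.8, -34.6, 406.7]
tool_rot: [0.953, 0.049, 0.298, -0.015]
ft_force: [0.2, -0.1, -0.9]
grip_width: 0.005
time_s: 13.1
position: [497.5, -33.1, 403.8]
tool_rot: [0.923, 0.048, 0.381, -0.02]
ft_force: [0.1, -0.3, -0.4]
grip_width: 0.004
[-0.167  0.094  1.82   0.407  0.498  1.014] [ 0.1 -0.3 -0.4]
tip booth -78.4 -75.8 262.7 x [0.705 0.074 0.705] z [ 0.701  0.074 -0.709]
```

View pics/wrist12.png

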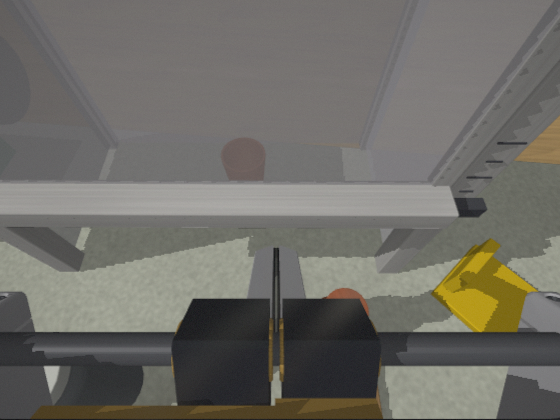

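View pics/e3.png

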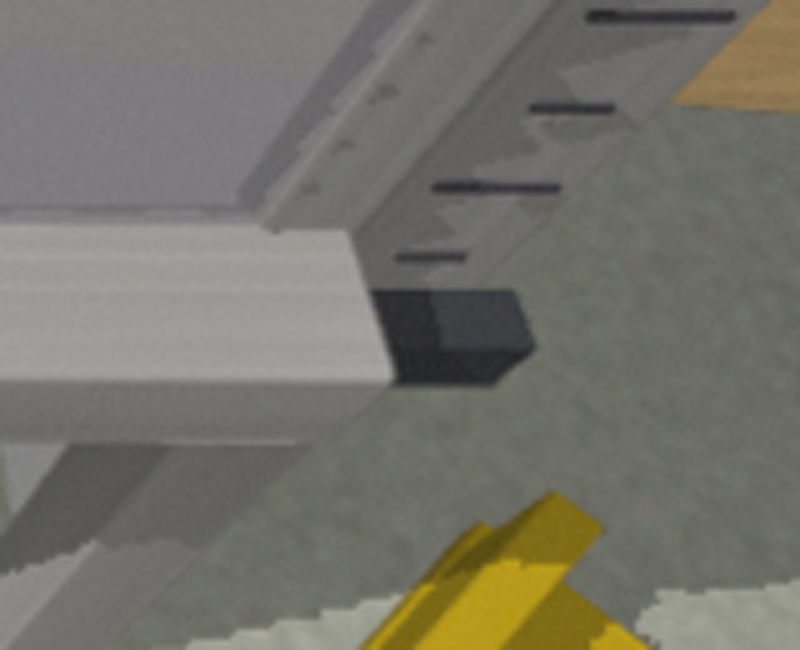

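```bash
python3 -c "
from m import *
u=np.array([.9955,.0948,0]);v=np.array([-.0948,.9955,0]);O=np.array([708,64.5,0])
w12=L('wrist',12);w4=L('wrist',4)
for p in((441.6,228.6),(458.4,216.4),(400,228.6),(400,216.2)):
  q=onplane(*w12,p,u,u@O-29);print('rail',q,((q-O)@v).round(1))
def s(n,a,b):
  q=tri(a,b);print(n,q,((q-O)@u).round(1),((q-O)@v).round(1),proj(*a[:2],q),proj(*b[:2],q))
s('block front top right',(*sc,(249.5,140.3)),(*w12,(486.6,209.6)))
s('block back top right',(*sc,(245.3,140.3)),(*w12,(482.6,198)))
"
```

```text
rail [ 699.6 -153.1  209.8] -215.8
rail [ 699.9 -156.4  231.1] -219.1
rail [ 696.3 -118.5  209.2] -181.1
rail [ 695.6 -111.1  230.7] -173.6
block front top right [ 721.  -191.4  212.1] -11.3 -256.0 [249.6 139.7] [484.3 209.5]
block back top right [ 733.1 -191.3  211.6] 0.7 -257.0 [245.4 139.9] [480.9 198. ]
```

```bash
python3 -m pendant '{"delta_pos":[[0,0,0],[0,0,0],[0,0,0],[0,0,0],[0,0,0],[0,0,0],[-1,0.5,0],[-1,0.5,0],[0,0,0],[0,0,0]],"turn":[[0,-1,0],[0,-1,0],[0,-1,0],[0,-1,0],[0,-1,0],[0,-0.6,0],[0,0,0],[0,0,0],[0,0,0],[0,0,0]]}' -1 20
python3 tip.py; python3 shot.py 13 wrist scene
python3 -c "
from m import *
crop('pics/wrist13.png',(250,0,450,300),2,'pics/e4.png')"
```

```text
time_s: 14.15
position: [460.4, -57.6, 404.6]
tool_rot: [0.999, 0.052, -0.0, 0.001]
ft_force: [-0.1, 0.7, -0.1]
grip_width: 0.819
[-0.203  0.107  1.753 -0.002  1.282  1.265] [-0.1  0.7 -0.1]
tip booth -258.3 -98.3 205.6 x [ 0.995  0.103 -0.001] z [-0.001 -0.002 -1.   ]
```

View pics/wrist13.png

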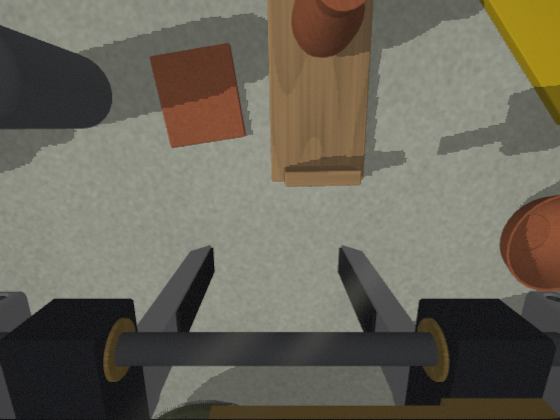

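```bash
python3 -c "
from m import *
crop('pics/wrist13.png',(260,90,380,200),6,'pics/e5.png')"
```

```text
(no output)
```

View pics/e5.png

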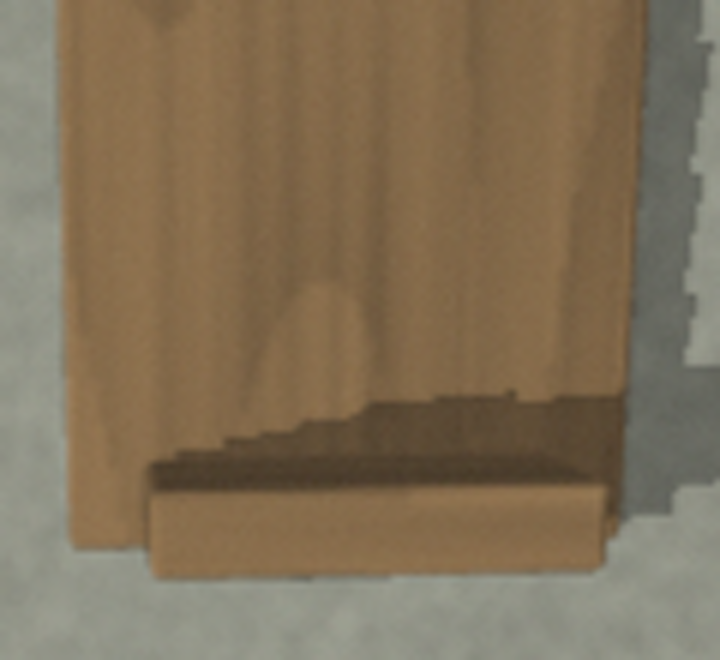

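```bash
python3 -c "
from m import *
w=L('wrist',13);f=lambda x,y:(260+x/6,90+y/6)
P=[onz(*w,f(*p),60) for p in((150,492),(607,484),(155,578),(600,570))]
for p in P:print(p)
c=np.mean(P,0);d=(P[0]-P[1]+P[2]-P[3])/2;print(c,np.linalg.norm(d),'yaw',np.arctan2(-d[0],d[1]))
E=[onz(*w,f(*p),14) for p in((65,0),(72,548))];print(E,(E[0]-E[1]), np.arctan2((E[0]-E[1])[1],(E[0]-E[1])[0]))
E=[onz(*w,f(*p),14) for p in((645,0),(625,400))];print(E, np.arctan2((E[0]-E[1])[1],(E[0]-E[1])[0]))
"
```

```text
[494.9 -64.6  60. ]
[ 504.3 -143.1   60. ]
[480.  -67.1  60. ]
[ 489.3 -144.5   60. ]
[ 492.125 -104.825   60.   ] 78.50875747329084 yaw 0.11937833921142114
[array([577.4, -40.9,  14. ]), array([476. , -52.3,  14. ])] [101.4  11.4   0. ] 0.11195592174245697
[array([ 588.4, -147.5,   14. ]), array([ 516. , -156.8,   14. ])] 0.12775345215138018
```

```bash
python3 -m pendant '{"delta_pos":[[0,0,0],[-0.6,0.85,0],[-0.6,0.85,0],[-0.6,0.84,0],[0,0,0],[0,0,0],[0,0,0],[0,0,0],[0,0,0]],"turn":[[0,0,-0.12],[0,0,0],[0,0,0],[0,0,0],[0,1,0],[0,1,0],[0,0.5,0],[0,0,0],[0,0,0]]}' -1 20
cat > gp.py <<'E'
from cell import bot
from h import *
s=bot.state();T=R.from_quat(s['tool_rot']).as_matrix();print(s['joints'].round(3),s['ft_force'].round(1),s['grip_width'].round(3))
g=s['position']+180*T[:,2];print('grasp pt',g.round(1),'x',T[:,0].round(3),'y',T[:,1].round(3))
d=np.array([492.1,-104.8,42])-g
print('to grip: tool',(T.T@d).round(1)); 
up=T.T@np.array([0,0,1]);f=T.T@np.array([.9955,.0948,0]);print('up',up.round(3),'fwd',f.round(3))
E
python3 gp.py
```

```text
time_s: 15.15
position: [430.9, -112.4, 404.4]
tool_rot: [0.983, 0.06, 0.172, -0.01]
ft_force: [-0.7, -0.0, 0.2]
grip_width: 0.997Traceback (most recent call last):
  File "gp.py", line 3, in <module>
    s=bot.state();T=R.from_quat(s['tool_rot']).as_matrix();print(s['joints'].round(3),s['ft_force'].round(1),s['grip_width'].round(3))
                                                                                                             ^^^^^^^^^^^^^^^^^^^^^
AttributeError: 'float' object has no attribute 'round'
```

```bash
sed -i "s/s\['grip_width'\].round(3)/round(s['grip_width'],3)/" gp.py; python3 -m pendant '{"delta_pos":[[-0.34,0,0.94],[-0.34,0,0.94],[-0.34,0,0.94],[-0.34,0,0.94],[-0.34,0,0.94],[-0.34,0,0.94],[0,0,0],[0,0,0]],"turn":[[0,0,0],[0,0,0],[0,0,0],[0,0,0],[0,0,0],[0,0,0],[0,0,0],[0,0,0]]}'
python3 gp.py;python3 shot.py 14 wrist
```

```text
time_s: 15.95
position: [431.3, -112.4, 284.8]
tool_rot: [0.983, 0.06, 0.173, -0.011]
ft_force: [0.5, -0.5, 0.2]
grip_width: 0.999
[-0.363  0.179  1.992  0.257  0.676  0.909] [ 0.5 -0.5  0.2] 0.999
grasp pt [ 492.2 -104.9  115.6] x [0.933 0.114 0.341] y [ 0.122 -0.993 -0.   ]
to grip: tool [-25.1  -0.1  69.1]
up [ 0.341 -0.    -0.94 ] fwd [0.94  0.027 0.341]
```

View pics/wrist14.png

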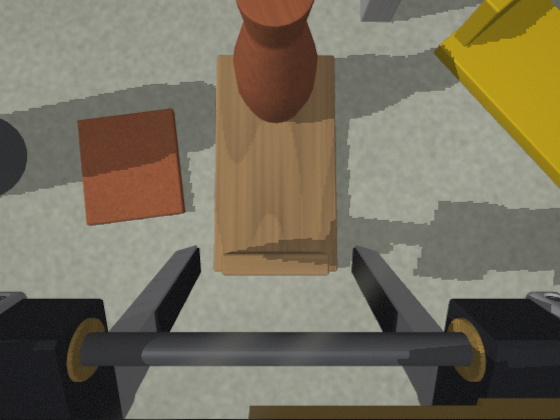

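```bash
python3 -m pendant '{"delta_pos":[[-0.25,0,0.69],[-0.25,0,0.69],[-0.25,0,0.69],[-0.25,0,0.69],[-0.25,0,0.69],[0,0,0],[0,0,0]],"turn":[[0,0,0],[0,0,0],[0,0,0],[0,0,0],[0,0,0],[0,0,0],[0,0,0]]}'
python3 gp.py;python3 shot.py 15 wrist
```

```text
time_s: 16.7
position: [431.5, -112.5, 212.0]
tool_rot: [0.983, 0.06, 0.174, -0.01]
ft_force: [0.6, 0.8, -0.0]
grip_width: 1.001
[-0.363  0.32   2.034  0.339  0.499  0.811] [ 0.6  0.8 -0. ] 1.001
grasp pt [ 492.7 -105.1   42.9] x [0.932 0.114 0.343] y [ 0.121 -0.993  0.   ]
to grip: tool [-0.9 -0.4  0.7]
up [ 0.343  0.    -0.939] fwd [0.939 0.027 0.343]
```

View pics/wrist15.png

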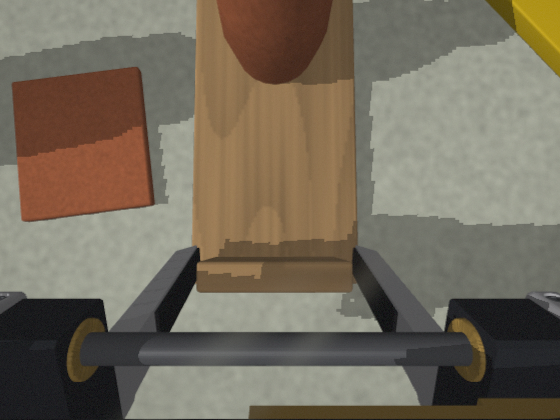

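```bash
python3 -m pendant '{"delta_pos":[[0,0,0],[0,0,0],[0,0,0],[0,0,0],[0,0,0],[0,0,0]],"turn":[[0,0,0],[0,0,0],[0,0,0],[0,0,0],[0,0,0],[0,0,0]]}' 0 15
python3 gp.py;python3 shot.py 16 wrist
```

```text
time_s: 17.35
position: [431.2, -112.4, 211.7]
tool_rot: [0.983, 0.06, 0.174, -0.011]
ft_force: [-3.5, 1.6, 7.1]
grip_width: 0.851
[-0.363  0.32   2.035  0.34   0.499  0.81 ] [-3.5  1.6  7.1] 0.851
grasp pt [ 492.5 -104.9   42.6] x [0.932 0.114 0.343] y [ 0.121 -0.993  0.   ]
to grip: tool [-0.6 -0.2  0.5]
up [ 0.343  0.    -0.939] fwd [0.939 0.027 0.343]
```

View pics/wrist16.png

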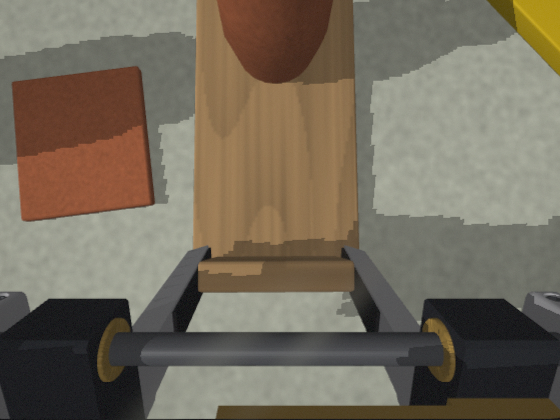

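```bash
python3 -m pendant '{"delta_pos":[[0.094,0.003,0.034],[0.188,0.005,0.069],[0.28,0.006,0.103],[0.28,0.004,0.103],[0.28,0.002,0.103],[0.28,0,0.103],[0.28,0,0.103],[0.28,0,0.103],[0.28,0,0.103],[0.188,0,0.069],[0.094,0,0.034],[0,0,0]],"turn":[[0,0,0],[0,0,0],[-0.015,0,0.042],[-0.015,0,0.042],[-0.015,0,0.042],[-0.015,0,0.042],[0,0,0],[0,0,0],[0,0,0],[0,0,0],[0,0,0],[0,0,0]]}'
python3 gp.py;python3 shot.py 17 wrist side scene
```

```text
time_s: 18.6
position: [484.3, -107.2, 211.2]
tool_rot: [0.984, 0.048, 0.173, -0.009]
ft_force: [-9.5, -1.1, 9.1]
grip_width: 0.847
[-0.311  0.409  1.902  0.274  0.526  0.946] [-9.5 -1.1  9.1] 0.847
grasp pt [ 545.3 -101.1   42. ] x [0.936 0.091 0.341] y [ 0.097 -0.995 -0.001]
to grip: tool [-50.2  -1.5 -18.2]
up [ 0.341 -0.001 -0.94 ] fwd [0.94  0.002 0.341]
```

View pics/side17.png

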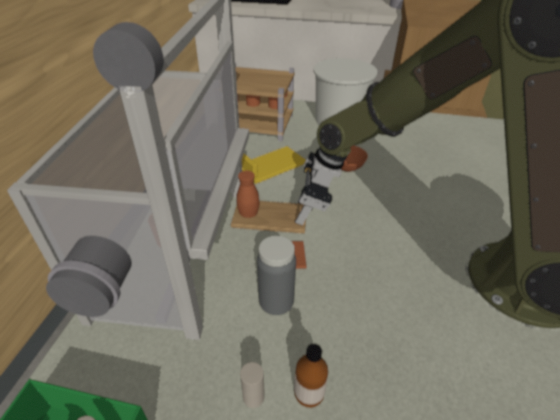

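View pics/wrist17.png

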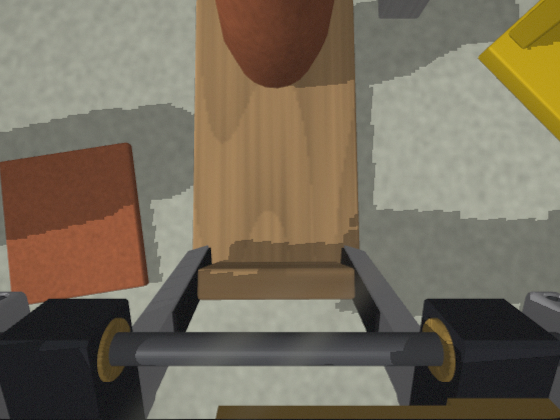

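```bash
python3 -m pendant '{"delta_pos":[[0.094,0,0.034],[0.188,0,0.068],[0.28,0,0.102],[0.28,0,0.102],[0.28,0,0.102],[0.28,0,0.102],[0.28,0,0.102],[0.28,0,0.102],[0.28,0,0.102],[0.28,0,0.102],[0.188,0,0.068],[0.094,0,0.034]],"turn":[[0,0,0],[0,0,0],[0,0,0],[0,0,0],[0,0,0],[0,0,0],[0,0,0],[0,0,0],[0,0,0],[0,0,0],[0,0,0],[0,0,0]]}'
python3 gp.py;python3 tip.py;python3 shot.py 18 wrist side scene
```

```text
time_s: 19.95
position: [543.7, -101.5, 211.2]
tool_rot: [0.984, 0.048, 0.172, -0.009]
ft_force: [-15.3, -1.6, 11.4]
grip_width: 0.851
[-0.267  0.508  1.743  0.225  0.576  1.038] [-15.3  -1.6  11.4] 0.851
grasp pt [604.6 -95.5  41.9] x [0.936 0.091 0.34 ] y [ 0.097 -0.995 -0.001]
to grip: tool [-106.1   -1.6  -38.4]
up [ 0.34  -0.001 -0.94 ] fwd [0.94  0.002 0.34 ]
[-0.267  0.508  1.743  0.225  0.576  1.038] [-15.3  -1.6  11.4]
tip booth -111.7 -149.4 24.1 x [0.936 0.091 0.34 ] z [ 0.338  0.034 -0.94 ]
```

View pics/scene18.png

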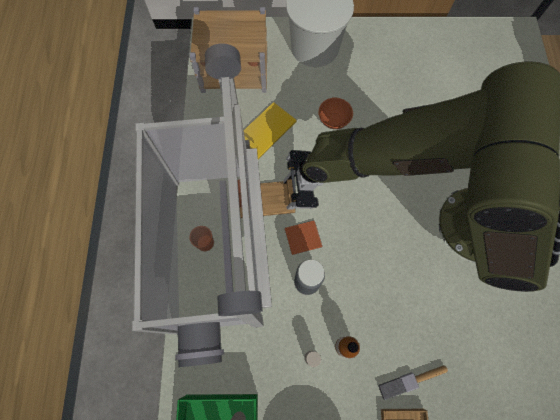

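View pics/wrist18.png

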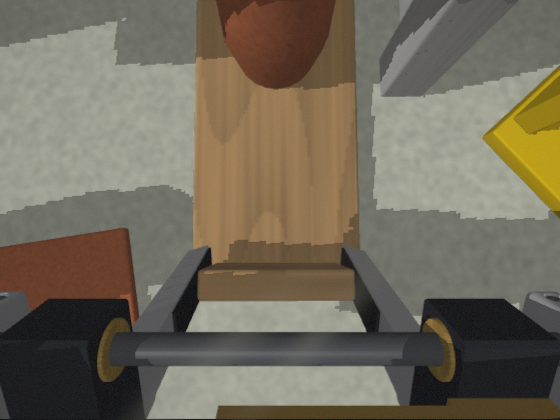

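View pics/side18.png

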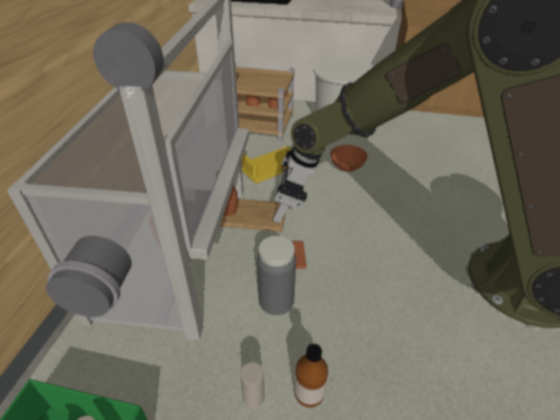

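```bash
python3 -m pendant '{"delta_pos":[[0.094,0,0.0],[0.094,0,0.034],[0.094,0,0.034],[0.094,0,0.034],[0,0,0]],"turn":[[0,0,0],[0,0,0],[0,0,0],[0,0,0],[0,0,0]]}'
python3 gp.py
```

```text
time_s: 20.6
position: [551.4, -100.6, 211.2]
tool_rot: [0.984, 0.048, 0.172, -0.009]
ft_force: [-4.1, 0.1, -1.8]
grip_width: 0.848
[-0.261  0.521  1.722  0.219  0.583  1.049] [-4.1  0.1 -1.8] 0.848
grasp pt [612.3 -94.6  42. ] x [0.936 0.091 0.34 ] y [ 0.097 -0.995 -0.001]
to grip: tool [-113.5   -1.5  -41.1]
up [ 0.34  -0.001 -0.94 ] fwd [0.94  0.002 0.34 ]
```

Gap to the bar is about 5 mm now; creep on and watch the force.

```bash
python3 -m pendant '{"delta_pos":[[0.07,0,0.025],[0.07,0,0.025],[0.047,0,0.017],[0,0,0]],"turn":[[0,0,0],[0,0,0],[0,0,0],[0,0,0]]}'
python3 gp.py; python3 shot.py 19 scene wrist
python3 -c "
from m import *
crop('pics/scene19.png',(195,150,315,240),6,'pics/f1.png')"
```

```text
time_s: 21.0
position: [555.3, -100.2, 211.2]
tool_rot: [0.984, 0.048, 0.172, -0.009]
ft_force: [-4.7, -1.3, -1.4]
grip_width: 0.852
[-0.259  0.528  1.711  0.216  0.587  1.054] [-4.7 -1.3 -1.4] 0.852
grasp pt [616.2 -94.2  41.9] x [0.936 0.091 0.34 ] y [ 0.097 -0.995 -0.001]
to grip: tool [-117.1   -1.4  -42.4]
up [ 0.34  -0.001 -0.94 ] fwd [0.94  0.002 0.34 ]
```

View pics/f1.png

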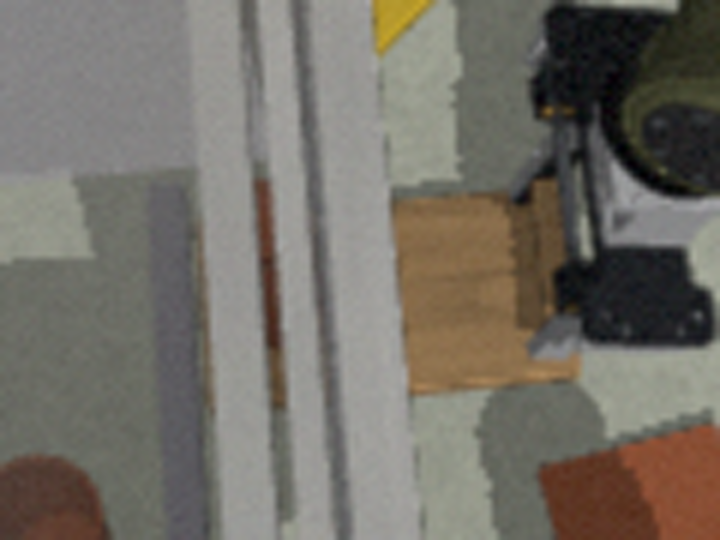

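```bash
python3 -m pendant '{"delta_pos":[[0.07,0,0.025],[0.07,0,0.025],[0.047,0,0.017],[0,0,0]],"turn":[[0,0,0],[0,0,0],[0,0,0],[0,0,0]]}'
python3 gp.py
```

```text
time_s: 21.5
position: [559.4, -99.8, 211.2]
tool_rot: [0.984, 0.048, 0.173, -0.009]
ft_force: [-4.2, -0.9, -1.6]
grip_width: 0.852
[-0.256  0.535  1.699  0.214  0.591  1.059] [-4.2 -0.9 -1.6] 0.852
grasp pt [620.3 -93.8  42. ] x [0.936 0.091 0.34 ] y [ 0.097 -0.995 -0.001]
to grip: tool [-121.    -1.4  -43.8]
up [ 0.34  -0.001 -0.94 ] fwd [0.94  0.002 0.34 ]
```

```bash
python3 -m pendant '{"delta_pos":[[0.07,0,0.025],[0.07,0,0.025],[0,0,0]],"turn":[[0,0,0],[0,0,0],[0,0,0]]}'
python3 gp.py
```

```text
time_s: 21.8
position: [561.8, -99.7, 211.4]
tool_rot: [0.984, 0.048, 0.172, -0.009]
ft_force: [-16.8, -1.5, 6.8]
grip_width: 0.851
[-0.255  0.539  1.692  0.211  0.595  1.063] [-16.8  -1.5   6.8] 0.851
grasp pt [622.5 -93.6  42. ] x [0.936 0.091 0.339] y [ 0.097 -0.995 -0.001]
to grip: tool [-123.2   -1.5  -44.3]
up [ 0.339 -0.001 -0.941] fwd [0.941 0.002 0.339]
```

```bash
python3 -m pendant '{"delta_pos":[[-0.03,0,-0.01],[0,0,0],[0,0,0]],"turn":[[0,0,0],[0,0,0],[0,0,0]]}'
python3 gp.py|head -1; python3 -m pendant '{"delta_pos":[[0,0,0],[0,0,0],[0,0,0],[0,0,0],[0,0,0]],"turn":[[0,0,0],[0,0,0],[0,0,0],[0,0,0],[0,0,0]]}' -1
python3 gp.py; python3 shot.py 20 wrist scene
```

```text
time_s: 22.1
position: [561.6, -99.6, 211.3]
tool_rot: [0.984, 0.048, 0.172, -0.009]
ft_force: [-8.0, -0.8, 0.1]
grip_width: 0.851
[-0.255  0.538  1.693  0.212  0.593  1.062] [-8.  -0.8  0.1] 0.851
time_s: 22.6
position: [562.1, -99.6, 211.7]
tool_rot: [0.984, 0.048, 0.174, -0.008]
ft_force: [-0.0, -1.2, 0.3]
grip_width: 1.001
[-0.254  0.538  1.692  0.213  0.592  1.062] [-0.  -1.2  0.3] 1.001
grasp pt [623.4 -93.7  42.6] x [0.935 0.091 0.342] y [ 0.096 -0.995 -0.   ]
to grip: tool [-124.    -1.6  -44.6]
up [ 0.342 -0.    -0.94 ] fwd [0.94  0.002 0.342]
```

View pics/wrist20.png

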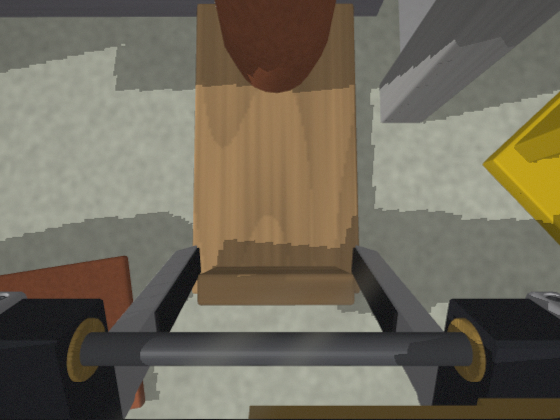

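```bash
python3 -m pendant '{"delta_pos":[[0,0,-0.5],[0,0,-1],[0,0,-1],[0,0,-1],[0,0,-1],[0,0,-1],[0,0,-1],[0,0,-1],[-0.5,0,-0.5],[-0.5,0,-0.5],[0,0,0]],"turn":[[0,0,0],[0,0,0],[0,0,0],[0,0,0],[0,0,0],[0,0,0],[0,0,0],[0,0,0],[0,0,0],[0,0,0],[0,0,0]]}'
python3 -m pendant '{"delta_pos":[[0,0,0],[0,0,0],[0,0,0],[0,0,0],[0,0,0],[0,0,0]],"turn":[[0,1,0],[0,1,0],[0,1,0],[0,0.2,0],[0,0,0],[0,0,0]]}'
python3 gp.py; python3 shot.py 21 wrist scene side
```

```text
time_s: 23.8
position: [484.5, -107.1, 365.9]
tool_rot: [0.984, 0.047, 0.174, -0.008]
ft_force: [1.1, 1.4, -0.1]
grip_width: 0.999
time_s: 24.4
position: [485.6, -107.0, 364.5]
tool_rot: [0.921, 0.045, 0.386, -0.019]
ft_force: [0.2, -0.5, 1.0]
grip_width: 1.001
[-0.334  0.141  1.867  0.692  0.486  0.628] [ 0.2 -0.5  1. ] 1.001
grasp pt [613.4 -94.6 238.4] x [0.697 0.068 0.714] y [ 0.097 -0.995 -0.   ]
to grip: tool [-225.5   -1.5   50.7]
up [ 0.714 -0.    -0.701] fwd [0.701 0.002 0.714]
```

View pics/wrist21.png

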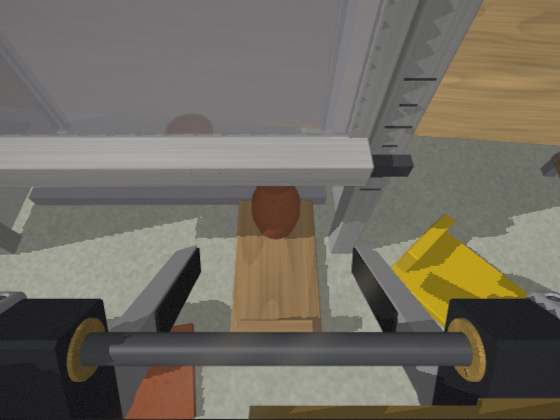

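View pics/side21.png

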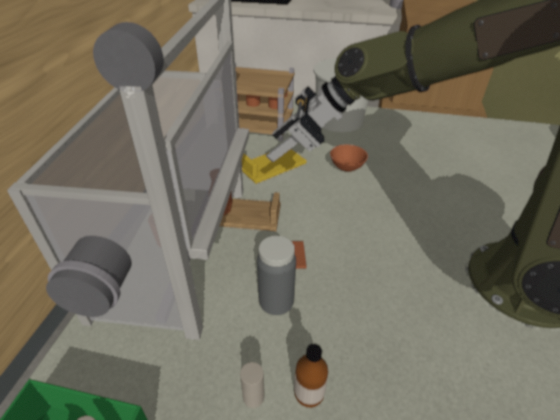

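View pics/scene21.png

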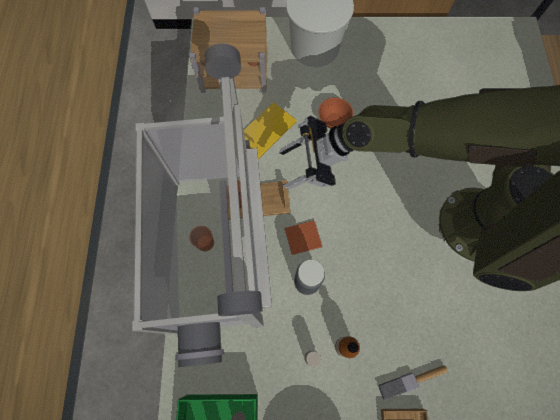

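```bash
python3 -c "
from m import *
crop('pics/wrist21.png',(320,110,440,220),6,'pics/g1.png')
crop('pics/wrist21.png',(220,170,340,350),3.3,'pics/g2.png')"
```

```text
(no output)
```

View pics/g1.png

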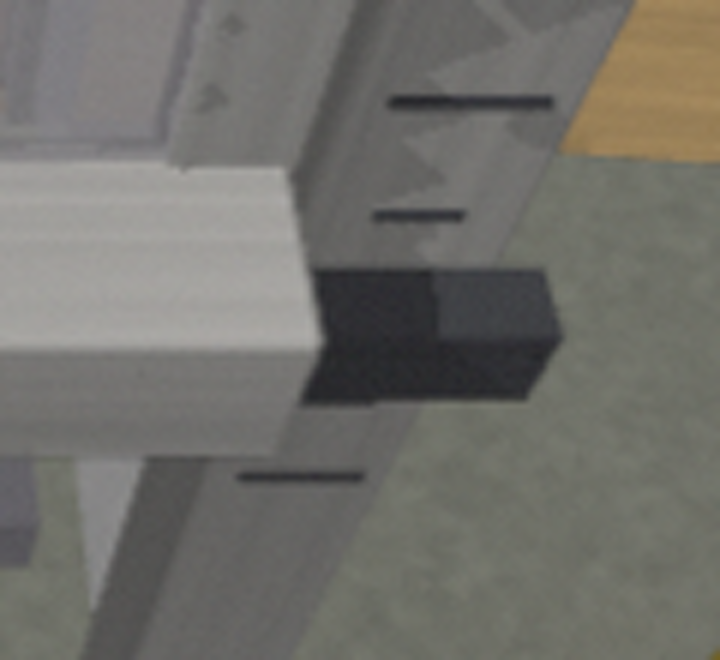

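View pics/g2.png

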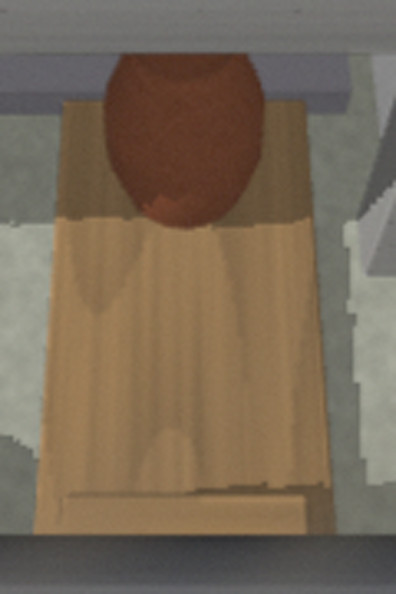

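```bash
python3 -c "
from m import *
u=np.array([.9955,.0948,0]);v=np.array([-.0948,.9955,0]);O=np.array([708,64.5,0]);w=L('wrist',21);w12=L('wrist',12);w4=L('wrist',4)
for p,b in(((365.8,186.2),-29),((373.7,167.8),-29),((413.3,166.2),-11.3),((410.5,155),.7)):
  q=onplane(*w,p,u,u@O+b);print(q,((q-O)@v).round(1))
def s(n,a,b):
  q=tri(a,b);print(n,q,((q-O)@u).round(1),((q-O)@v).round(1),proj(*a[:2],q),proj(*b[:2],q))
s('block21/12 ft',(*w,(413.3,166.2)),(*w12,(486.6,209.6)))
s('block21/sc ft',(*w,(413.3,166.2)),(*sc,(249.5,140.3)))
s('rail21/12 bot',(*w,(365.8,186.2)),(*w12,(441.6,228.6)))
s('rail21/12 top',(*w,(373.7,167.8)),(*w12,(458.4,216.4)))
for z in(14,):
  for p in((220+62/3.3,170+100/3.3),(220+307/3.3,170+100/3.3)):
    q=onz(*w,p,z);print('front',((q-O)@u).round(1),((q-O)@v).round(1))
for p in((220-0,170+112/3.3),(220+350/3.3,170+112/3.3)):
    q=onz(*w,p,0);print('bar foot',((q-O)@u).round(1))
"
```

```text
[ 699.9 -156.5  209.4] -219.2
[ 699.9 -156.5  231.9] -219.2
[ 721.3 -194.2  211.7] -258.8
[ 733.3 -193.6  211.1] -259.3
block21/12 ft [ 722.4 -194.8  210.2] -10.2 -259.5 [413.2 166.4] [486.7 209.5]
block21/sc ft [ 721.7 -192.9  210.1] -10.8 -257.5 [410.8 166.9] [249.5 139.6]
rail21/12 bot [ 705.3 -158.4  201. ] -23.8 -221.6 [365.3 187. ] [442.1 227.9]
rail21/12 top [ 700.  -156.5  231.5] -28.9 -219.2 [373.5 168.1] [458.7 216.1]
front 83.0 -94.4
front 83.1 -205.1
bar foot 85.3
bar foot 85.4
```

```bash
python3 -c "
from cell import bot
print(bot.finish_job())"
```

```text
the job is handed in; nothing more can be done
None
```

I raised the sash to the pointer, slid the board and vase in until the board met the stop bar, let go and backed the arm away. I handed the job in at about 24.5 s, but no verdict was reported.

- **Sash:** I pushed the rail up from below with the closed fingers tilted forward. The last pictures put its bottom edge at about 208–209 mm and the pointer's top edge at about 210–212 mm, so it stands 2–3 mm low against the 10 mm limit. One of the two-picture measurements of the bottom edge gave 201 mm. I set it aside because it also put the edge about 5 mm too far back. The other readings and the rail's top edge, at about 231 mm, all agreed.
- **Pointer:** the sash now hides the pointer's tip. The final pointer height therefore comes from the top of the clip, together with tip pictures taken earlier at 208–213 mm.
- **Board:** the wrist force rose when the board met the bar. Its far end measured about 2 mm short of the bar and equal on both sides, so it is square.
- **Vase and other items:** the vase is upright on its place. I saw no shift in the jar, tile, bottle, bowl or kiln prop, judged by eye without measuring. After letting go, the force readings were about zero and nothing was touching the arm.

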